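Wedge the badge loading board tight on its sloped stand

TASK

Set the plywood loading board on the sloped stand, grip bar up, flat on the bed between the two end lugs and resting against the low ledge, and let go of it. Then take the mallet and gently tap the wooden wedge in sideways by its thick end, in at least two separate blows with the mallet clear of the wedge in between, until the wedge stops advancing and clamps the board tight against the ledge, without forcing it further. Lay the mallet back flat on the table, touching the wedge only with the mallet and leaving the other things on the table where they are.

Things in the scene. Friction and masses are not known exactly. Their poses are not given: they have to be found in the camera images.
- bed: Sloped aluminium bed on a stand fixed to the table, facing the robot and rising away from it at 20 degrees. Origin on its top surface, 85 mm above the table; x up the slope, y across it (level), z out of the surface. Surface: x -82 to +107, y -92 to +92 mm; 10 mm thick, legs and foot under it. A 29-mm-high dark rail across its upper part, 9 degrees askew, carries the wedge.
- ledge: Steel ledge across the bed's low end, 184 long, 12 thick, 14 mm high; its place varies by 6 mm along the slope, then it is locked. Origin: on the bed surface, middle of the face the board rests against; x up the slope, y, z as the bed's. A lug at each end (inner faces at y = -83 and +83, reaching to x = +24, 14 mm high) leaves the board 8 mm of play either side.
- board: Plywood loading board with four badge shells in its top, 100 (x) x 150 (y) x 14 mm, 0.3 kg, loose on the table. Origin: centre of its underside. Grip bar on top along x: 60 mm long (x -30 to 30), 18 wide (y -9 to 9), from z = 14 to 44 mm. A 150-mm edge (either) goes against the ledge; seated, the origin is 50 mm up the slope from the ledge's origin.
- wedge: Wooden wedge, 220 long, 24 mm high, captive in the rail 2 mm above the bed; slides only along its own y. Origin: centre of the butt, the flat end face of its thick end (45 along x, 24 mm along z), out beyond the bed's -y edge (robot's right). y: driving direction, butt to tip, level, 9 degrees off the bed's y towards downhill; x about uphill, z out of the slope.
- wedge_tip (a point): Middle of the wedge's thin end (10 mm wide). The downhill face creeps 0.156 mm to the ledge per mm driven. 5 to 13 mm of slack at first, so 30 to 90 mm of driving. Loose, it slides at about 3 N plus drag of about 8 N per m/s; once it bears on the board, resistance climbs some 10 N per mm, so it stops within 3 mm; a last blow reaching 18 N leaves it tight (11 N at least; over 80 N crushes the board).
- mallet: Flat mallet lying loose, 0.4 kg, all 30 mm thick. Origin on its underside beneath the handle; x along the handle to the head. Handle 20 mm wide (y), 30 high, x = -96 to +54 mm. Rubber head 42 mm along x (54 to 96), 80 mm along y; striking faces at y = -40 and +40, each 42 x 30 mm. Head centre (75, 0, 15), centre of mass near (48, 0, 15) mm.
- mallet_face (a point): Centre of the mallet's +y striking face, at (75, 40, 15) mm in the mallet's frame; axes as the mallet's.
- shells: Bystander: stack of metal badge shells, 56 mm across, 36 mm high, origin under its centre.
- die: Bystander: steel die ring, 68 mm across, 32 mm high, origin under its centre.
- pincup: Bystander: white bowl, 70 mm across, 50 mm high, origin under its centre.
- stapler: Bystander: black plastic pen case, 110 x 32 x 35 mm, origin under its centre.
- tape: Bystander: roll of tape, 64 mm across, 22 mm high, origin under its centre.
- glue: Bystander: white glue bottle, 48 mm across, 110 mm high, origin under its centre.
Not all that is in view belongs to the job. Leave any orange look-alike of the mallet alone. What is shaped like the board but green is not meant.

How it is judged:
By the outcome, as a careful person would: the job done as asked, in the order asked, and still so for the second after the job is handed in, with the robot touching nothing.
It also fails if it takes over 58 s, if anything falls off the work surface, if the arm or the gripper's body presses on something with over 40 N, if the wrist force passes 120 N, or if a joint passes its speed limit or range.

ROBOT

A 6-joint arm with a two-finger parallel gripper is mounted at the origin on the work surface. World frame = base frame: x ahead of the robot, y to its left, z up, the work surface at z = 0. Lengths are in m, angles in rad, forces in N, time in s.
With the tool pointing down it reaches from about 0.35 to 0.775 m from the base axis. Payload 5.5 kg.
Tool frame: the origin (TCP) lies at the very end of the fingers, on their centre line; the grasp point (between the pads) lies 19 mm behind it; x points along the fingers, y is the direction in which the jaws open and shut, and the axes are right-handed (so a half turn about x gives the same grasp; the last joint's range is limited). The gripper opens to 85 mm and grips with 20 to 120 N. Pads are 22 mm wide; open, the fingers measure 114 mm over their backs; the gripper's body (76 mm by 85 mm) begins 54 mm behind the grasp point. The pads swing forward as they close: fully open they stand 13 mm farther back than shut.
Start: joints at [-1.476, 0.313, 0.046, 1.304, 0, 1.431], TCP at [0.134, -0.559, 0.231] pointing down, gripper open.
Joint ranges: [-2.76, 2.76], [-0.86, 1.69], [-1.03, 1.26], [-2.2, 2.34], [-1.47, 1.5], [-3.14, 3.14]. Speed limits (rad/s): [2.57, 2.57, 3.14, 3.14, 3.14, 3.14].

INTERFACE

Orientations are given as a unit quaternion [w, x, y, z].
In Python, from workcell import env gives the robot as it stands.
- The arm moves only by the tool servo_tool, never from a script. Its argument "increments" is a list of rows, each an object with "offset": the shift along the tool's x, y, z in cm, a list of three; "yaw": the turn about the tool's x in degrees. In form: [{"offset": [x, y, z], "yaw": yaw}, ...]. A call has exactly 8 rows; each row is the pose to reach, as a shift and turn from the pose commanded when the call began, along the tool's axes at that moment; what a row does not reach only later rows make up. A row lasts 1/10 s, in which the tool goes at most 50 mm and 8.59 degrees, less where a joint would pass 70% of its speed; a pose out of reach is approached as far as the arm can. A call with a gripper value outside its range is refused whole. "claw" is the opening, from 0 (shut) to 1 (fully open), set as the call begins (left out, the last holds). The fingers move at their own pace and stop on an object; "force" is the grip in N (left out, the last holds). Time passes only in rows, so rows that repeat a pose let the fingers close, or fill a call up. It gives the time, the measured TCP pose, the force and the opening at its end, in the units of the state.
- env.get_state(): the state, without advancing time (a new reading comes with each control period).
- env.read_camera(name): name is "scene" or "top" or "wrist"; returns (picture, depth): 400x640x3 uint8, red, green, blue; 400x640 float32, m along the optical axis (not along the pixel's ray), 0 where there is no reading.
- env.camera_model(name): a dict with "vertical_fov" (degrees; the focal length in pixels is half the picture's height over the tangent of half this angle, whatever the lens; pixels are square), "cx", "cy" (the principal point, pixels), "world_from_camera" (4x4, takes a point from camera to world coordinates). Camera axes: x right, y up, looking along -z (the intrinsics and any distortion apply to the point x, -y, -z); pixel columns grow to the right and rows downward; lengths in m; the calibration is good to about 2 mm. A picture is of the moment at which its call begins: read the wrist's pose just before it. camera_model takes no time and is no camera call; for the wrist camera it gives the pose at the moment of the call.
- env.hand_in(): hands the job in, once; it reports no verdict.
The state is a dict: "clock": time; "joint_pos": joint angles; "qvel": joint speeds; "tau": joint torques, N m; "tcp_pos": TCP position; "orientation": TCP orientation; "wrist_force": force on the tool from outside, world axes, zero at the start; "ft_torque": the same for the moment, N m; "finger_gap": finger opening in m.
Only numpy, scipy, OpenCV 4.12 (cv2) and the standard library are available. Lean on these libraries where they do the work, as an engineer would, in place of code of your own. Each camera call takes 0.05 s, during which the arm holds its last target.

## Working session

There is one attempt and no reset: what is moved stays moved. The work goes in short steps, Python scripts to look and compute and a tool call to move; the robot and the scene stay as the last step left them, time stands still between calls to the robot, and variables do not carry over. Pictures are saved under pics/ and viewed, and the job is handed in when it is done.

Besides the shell and the picture viewer there is one more tool, called as name(argument=value, ...) on one line, values as JSON. servo_tool: Moves the arm, as the interface text tells. Its arguments: {"type":"object","properties":{"increments":{"type":"array","items":{"type":"object","properties":{"offset":{"type":"array","items":{"type":"number"}},"yaw":{"type":"number"}}}},"claw":{"type":"number"},"force":{"type":"number"}},"required":["increments"]}

```bash
ls; mkdir -p pics; cat > h.py <<'E'
import numpy as np, cv2
from workcell import env
np.set_printoptions(precision=4,suppress=True)
def grab(n,fn=None):
    m=env.camera_model(n); p,d=env.read_camera(n)
    np.savez('%s.npz'%n,p=p,d=d,T=np.array(m['world_from_camera']),fov=m['vertical_fov'],cx=m['cx'],cy=m['cy'])
    if fn: cv2.imwrite('pics/'+fn,p[:,:,::-1])
    return m
def load(n): return np.load('%s.npz'%n)
def f(L): return 200/np.tan(np.radians(float(L['fov']))/2)
def ray(L,u,v):
    F=f(L);u=np.asarray(u,float);v=np.asarray(v,float)
    d=np.stack([(u-L['cx'])/F,-(v-L['cy'])/F,-np.ones_like(u)],-1)
    return L['T'][:3,3],d@L['T'][:3,:3].T
def onplane(L,u,v,z):
    o,d=ray(L,u,v); return o+d*((z-o[2])/d[...,2])[...,None]
def cloud(L):
    v,u=np.mgrid[0:400,0:640]; o,d=ray(L,u,v); return o+d*L['d'][...,None]
E
python3 - <<'E'
from h import *
for n in ['scene','top','wrist']:
    m=grab(n,n+'0.png'); print(n,m)
print(env.get_state())
E
```

```text
pics
scene {'vertical_fov': 49.30017376659268, 'cx': 327.504021856836, 'cy': 201.81385693253404, 'world_from_camera': array([[ 0.7535, -0.369 ,  0.5441,  1.2941],
       [ 0.6572,  0.4011, -0.6381, -0.8703],
       [ 0.0172,  0.8384,  0.5448,  0.8989],
       [ 0.    ,  0.    ,  0.    ,  1.    ]])}
top {'vertical_fov': 53.19734514140539, 'cx': 311.75683373113304, 'cy': 198.28179701825277, 'world_from_camera': array([[ 0.0185,  0.9987, -0.0481,  0.4645],
       [-0.9997,  0.0193,  0.0169,  0.0716],
       [ 0.0178,  0.0478,  0.9987,  1.2485],
       [ 0.    ,  0.    ,  0.    ,  1.    ]])}
wrist {'vertical_fov': 64.8030497451899, 'cx': 315.3944091691404, 'cy': 203.09986315646418, 'world_from_camera': array([[ 0.2325,  0.9213,  0.3118,  0.2148],
       [-0.9726,  0.2208,  0.0731, -0.5397],
       [-0.0015, -0.3202,  0.9473,  0.3733],
       [ 0.    ,  0.    ,  0.    ,  1.    ]])}
{'clock': 0.15, 'joint_pos': array([-1.4756,  0.3139,  0.0452,  1.3036,  0.    ,  1.4312]), 'qvel': array([ 0.0013, -0.001 ,  0.0036,  0.0019,  0.0006, -0.0001]), 'tau': array([  0.0021, -48.1066,  29.8814,   0.0139,  -0.0001,  -0.    ]), 'tcp_pos': array([ 0.1337, -0.5588,  0.2306]), 'orientation': array([ 0.0823,  0.7023,  0.0833, -0.7022]), 'wrist_force': array([ 0.5   ,  0.5406, -0.0345]), 'ft_torque': array([-0.0145, -0.0325,  0.0232]), 'finger_gap': 0.08531127047200875}
```

View pics/top0.png

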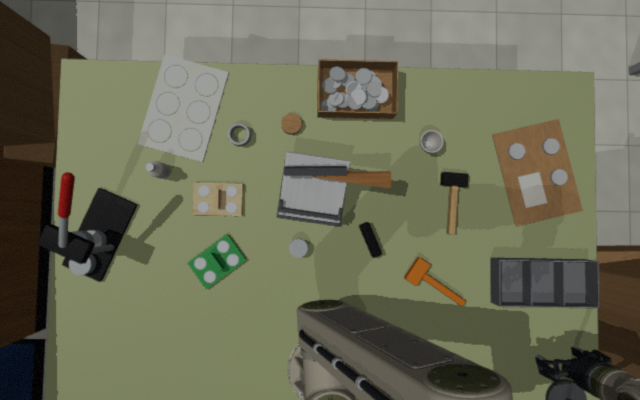

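View pics/scene0.png

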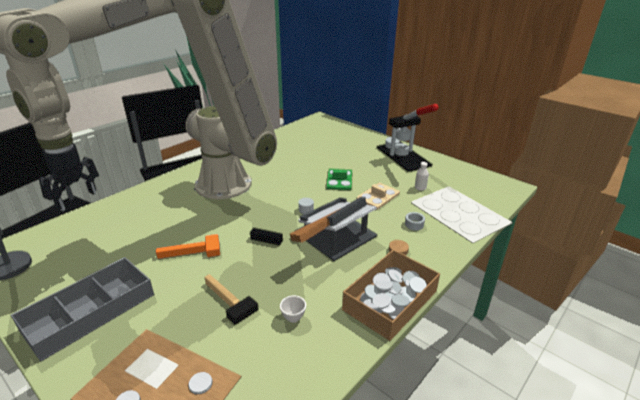

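View pics/wrist0.png

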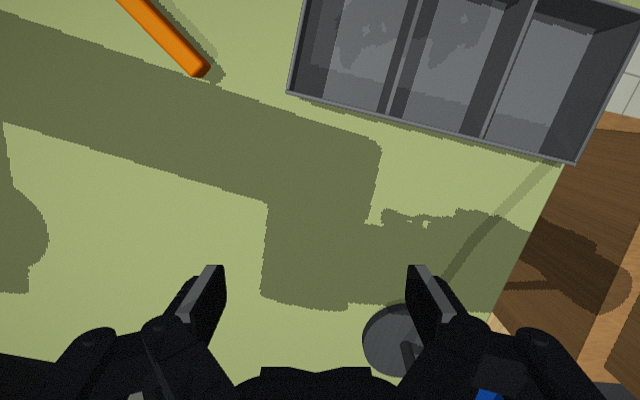

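```bash
python3 - <<'E'
from h import *
L=load('top');p=L['p'][:,:,::-1]
a=cv2.resize(p[140:300,170:370],None,fx=4,fy=4,interpolation=cv2.INTER_CUBIC)[:600]
cv2.imwrite('pics/c1.png',a)
b=cv2.resize(p[160:310,380:500],None,fx=4,fy=4,interpolation=cv2.INTER_CUBIC)
cv2.imwrite('pics/c2.png',b)
S=load('scene');q=S['p'][:,:,::-1]
cv2.imwrite('pics/c3.png',cv2.resize(q[150:300,240:440],None,fx=4,fy=4,interpolation=cv2.INTER_CUBIC))
C=cloud(L)
for u,v in [(100,150),(217,199),(205,190),(315,190),(355,178),(300,171),(385,180),(447,180),(453,215),(240,250),(370,240),(430,140),(298,248)]: print((u,v),C[v,u])
print('depth valid',(L['d']>0).mean(),(S['d']>0).mean())
E
```

```text
(100, 150) [ 0.6628  0.7141 -0.0007]
(217, 199) [0.5149 0.3363 0.0433]
(205, 190) [0.5429 0.3791 0.019 ]
(315, 190) [0.5447 0.043  0.0892]
(355, 178) [ 0.5772 -0.0671  0.1374]
(300, 171) [0.5936 0.0871 0.1385]
(385, 180) [ 0.5738 -0.1524  0.1321]
(447, 180) [ 0.5876 -0.3643  0.0303]
(453, 215) [ 0.4803 -0.3839  0.0281]
(240, 250) [0.3601 0.2696 0.0027]
(370, 240) [ 0.3995 -0.1285  0.032 ]
(430, 140) [ 0.715  -0.3179  0.009 ]
(298, 248) [0.3716 0.0899 0.0331]
depth valid 0.9960625 0.99516796875
```

View pics/c1.png

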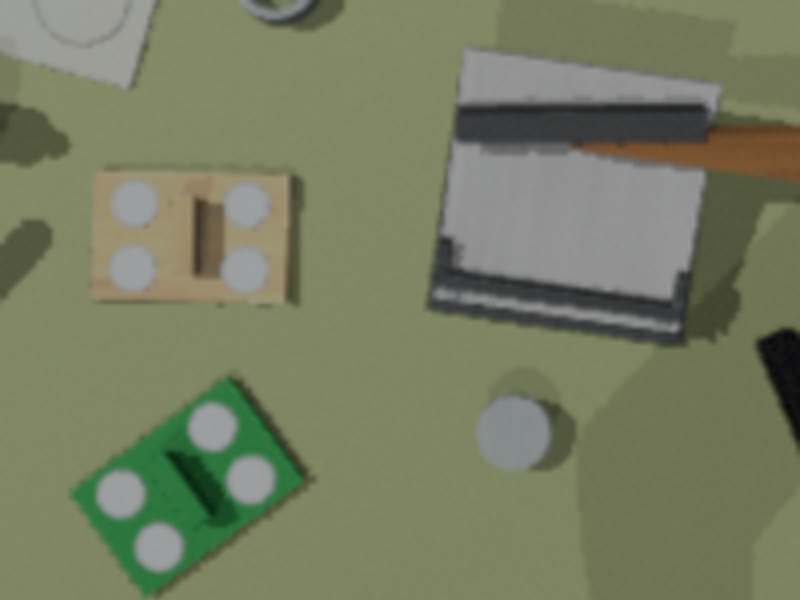

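View pics/c2.png

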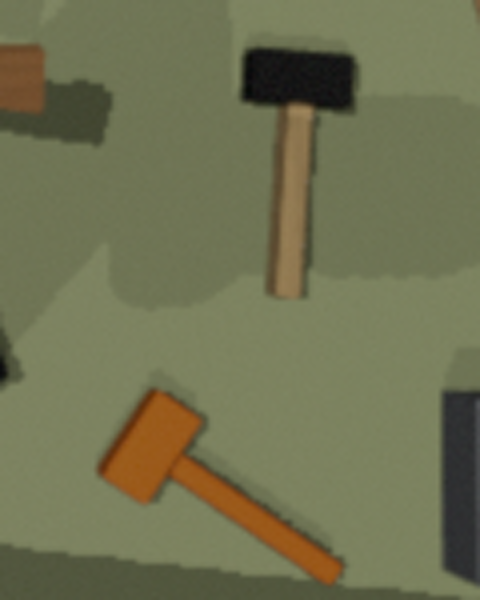

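View pics/c3.png

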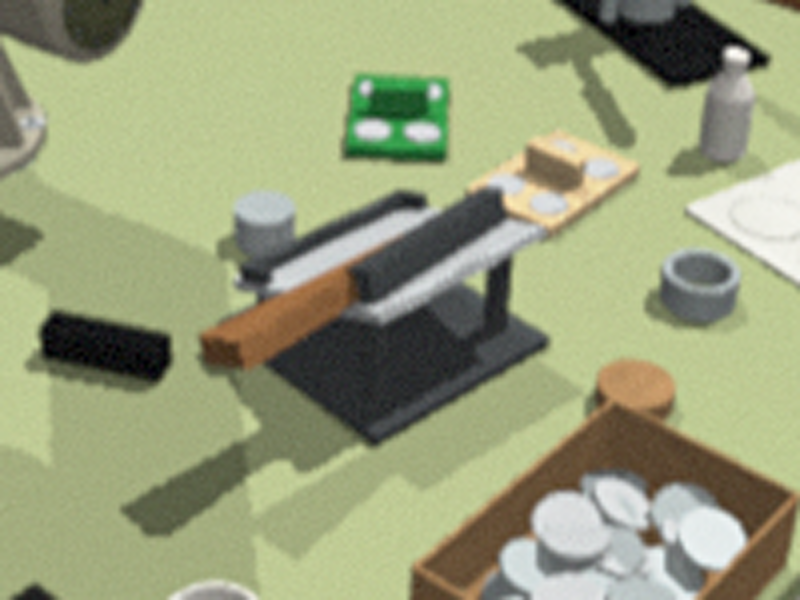

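```bash
python3 - <<'E'
from h import *
L=load('top');C=cloud(L);p=L['p'];Z=C[...,2]
def rect(u0,u1,v0,v1,lo,hi,name,zp=None):
    m=np.zeros(Z.shape,np.uint8);m[v0:v1,u0:u1]=((Z>lo)&(Z<hi))[v0:v1,u0:u1]
    m=cv2.morphologyEx(m,cv2.MORPH_OPEN,np.ones((2,2)))
    n,l,s,c=cv2.connectedComponentsWithStats(m); k=1+np.argmax(s[1:,4]); vv,uu=np.nonzero(l==k)
    P=onplane(L,uu,vv,zp) if zp is not None else C[vv,uu]
    r=cv2.minAreaRect((P[:,:2]*1000).astype(np.float32)); print(name,s[k],'mean',P.mean(0),r); return P
rect(180,260,170,230,.010,.06,'board',.014)
rect(180,260,170,230,.033,.06,'bar',.044)
rect(420,490,160,250,.018,.06,'mallet',.030)
rect(420,490,160,190,.018,.06,'head',.030)
rect(420,490,190,250,.018,.06,'handle',.030)
rect(430//1-30,480,250,310,.012,.06,'orange',.03)
rect(280,320,230,262,.02,.06,'shells',.036)
rect(350,392,215,262,.02,.06,'case',.035)
rect(410,450,120,160,.02,.06,'cup',.05)
# bed plane
m=np.zeros(Z.shape,bool); m[182:208,285:345]=1
g=p.astype(int).max(2)>120
m&=g
P=C[m]
for it in range(4):
    c=P.mean(0); n=np.linalg.svd(P-c,full_matrices=False)[2][2]; n*=np.sign(n[2]); r=(P-c)@n; print(len(P),r.std(),n,c,np.degrees(np.arccos(n[2])),np.degrees(np.arctan2(-n[1],-n[0]))); P=P[abs(r)<2.5*r.std()]
np.save('bedpl.npy',np.r_[n,c])
E
```

```text
board [ 194  184   49   33 1540] mean [0.5133 0.3393 0.014 ] ((513.1729736328125, 339.62908935546875), (98.796630859375, 148.2472686767578), 1.1445549726486206)
bar [213 190   7  20 137] mean [0.5128 0.3389 0.044 ] ((513.3524169921875, 339.0820007324219), (57.33596420288086, 17.977415084838867), 1.692750096321106)
mallet [442 173  27  63 719] mean [ 0.5396 -0.3871  0.03  ] ((514.22900390625, -389.25213623046875), (80.63027954101562, 190.55235290527344), 89.98065948486328)
head [442 173  27  18 384] mean [ 0.5858 -0.3898  0.03  ] ((583.30126953125, -389.27545166015625), (80.63027954101562, 52.40778350830078), 89.98065948486328)
handle [449 191  10  45 335] mean [ 0.4867 -0.384   0.03  ] ((486.83734130859375, -383.62841796875), (23.459339141845703, 136.6799774169922), 86.46031951904297)
orange [405 259  61  48 724] mean [ 0.2793 -0.3124  0.03  ] ((262.9007873535156, -337.4768371582031), (195.55221557617188, 79.51148223876953), 56.54841995239258)
shells [290 240  18  19 272] mean [0.3691 0.0883 0.036 ] ((368.91796875, 88.33111572265625), (54.10821533203125, 51.32859420776367), 1.0919557809829712)
case [360 223  23  36 382] mean [ 0.3986 -0.131   0.035 ] ((398.1799011230469, -131.24961853027344), (110.14476013183594, 32.54585266113281), 23.70394515991211)
cup [421 131  23  23 265] mean [ 0.7027 -0.3149  0.05  ] ((700.720458984375, -311.1766357421875), (67.70270538330078, 67.29106140136719), 0.3067755699157715)
1514 0.021558071096364376 [0.9992 0.0232 0.0335] [0.5318 0.0458 0.0894] 88.07814253765844 -178.66921053198172
1514 0.021558071096364376 [0.9992 0.0232 0.0335] [0.5318 0.0458 0.0894] 88.07814253765844 -178.66921053198172
1514 0.021558071096364376 [0.9992 0.0232 0.0335] [0.5318 0.0458 0.0894] 88.07814253765844 -178.66921053198172
1514 0.021558071096364376 [0.9992 0.0232 0.0335] [0.5318 0.0458 0.0894] 88.07814253765844 -178.66921053198172
```

```bash
python3 - <<'E'
from h import *
L=load('top');C=cloud(L);p=L['p']
for u in (300,320,335):
  print(u); print([ (v,int(p[v,u].max()),round(C[v,u,0]*1000),round(C[v,u,1]*1000),round(C[v,u,2]*1000)) for v in range(150,232,2)])
S=load('scene');D=cloud(S)
for (u,v) in [(330,215),(345,220),(320,215),(365,225)]: print(p[v,u],D[v,u])
E
```

```text
300
[(150, 121, 677, 90, -3), (152, 118, 670, 90, -2), (154, 139, 644, 88, 124), (156, 150, 639, 88, 116), (158, 149, 633, 88, 118), (160, 148, 628, 88, 117), (162, 148, 622, 88, 116), (164, 140, 617, 88, 111), (166, 64, 611, 88, 116), (168, 52, 602, 87, 136), (170, 60, 596, 87, 138), (172, 59, 591, 87, 136), (174, 61, 586, 87, 130), (176, 93, 583, 87, 104), (178, 118, 578, 87, 101), (180, 145, 572, 87, 97), (182, 146, 567, 87, 95), (184, 147, 561, 87, 93), (186, 147, 555, 87, 89), (188, 147, 550, 87, 87), (190, 148, 544, 87, 86), (192, 149, 538, 87, 87), (194, 149, 533, 87, 82), (196, 149, 527, 86, 83), (198, 149, 521, 86, 78), (200, 149, 515, 86, 72), (202, 147, 509, 86, 78), (204, 147, 504, 86, 74), (206, 148, 498, 86, 70), (208, 139, 492, 86, 66), (210, 56, 486, 86, 70), (212, 60, 480, 86, 80), (214, 70, 474, 85, 73), (216, 135, 468, 86, 56), (218, 71, 462, 86, 11), (220, 68, 456, 86, 14), (222, 131, 450, 86, 5), (224, 132, 444, 86, 2), (226, 134, 438, 86, 3), (228, 133, 431, 86, -5), (230, 133, 425, 85, 3)]
320
[(150, 121, 677, 27, 2), (152, 121, 671, 27, -2), (154, 119, 664, 27
[... 1459 characters left out ...]
8, 147, 551, -15, 95), (190, 147, 546, -15, 91), (192, 148, 540, -15, 87), (194, 149, 534, -16, 85), (196, 149, 528, -16, 88), (198, 148, 523, -16, 84), (200, 148, 517, -16, 85), (202, 149, 511, -17, 79), (204, 148, 506, -17, 75), (206, 148, 500, -17, 75), (208, 149, 494, -17, 71), (210, 149, 488, -18, 69), (212, 147, 482, -18, 66), (214, 115, 476, -18, 67), (216, 51, 470, -17, 80), (218, 60, 464, -17, 77), (220, 98, 458, -19, 60), (222, 110, 453, -18, 66), (224, 63, 446, -23, 11), (226, 83, 439, -23, 2), (228, 118, 433, -24, -3), (230, 117, 427, -24, 1)]
[42 42 43] [ 0.5875 -0.0284  0.1368]
[66 70 49] [0.6178 0.0088 0.1131]
[55 56 58] [0.5084 0.0145 0.0778]
[18 18 18] [0.6281 0.1055 0.047 ]
```

```bash
python3 - <<'E'
from h import *
L=load('top');C=cloud(L);p=L['p'];g=p.astype(int).max(2)
zt=.085+.107*np.sin(np.radians(20))
A=onplane(L,np.array([286.2,350.]),np.array([152.,161.4]),zt); print(A, np.linalg.norm(A[1]-A[0]))
d=A[0]-A[1]; yaw=np.arctan2(-d[0],d[1]); print('yaw',np.degrees(yaw))
m=np.zeros(g.shape,bool);m[182:208,285:345]=1; m&=(g>135)&(L['d']>0)
P=C[m];P=P[(P[:,2]>.05)&(P[:,2]<.12)]
M=np.c_[P[:,:2],np.ones(len(P))];s=np.linalg.lstsq(M,P[:,2],rcond=None)[0];print('plane',s,np.degrees(np.arctan(np.hypot(*s[:2]))),np.degrees(np.arctan2(s[1],s[0])))
# subpixel top edge & left & right edge
def edge_cols(us,v0,v1,th=134):  # rising downwards at top edge via depth-independent brightness
    out=[]
    for u in us:
        col=g[v0:v1,u].astype(float)
        i=np.argmax(col>th); out.append(v0+i-1+(th-col[i-1])/(col[i]-col[i-1]) if i>0 else np.nan)
    return np.array(out)
us=np.arange(292,346,4); print(np.c_[us,edge_cols(us,145,166)])
# ledge: dark start scanning up to down in bed area (148->dark) 
o=[]
us=np.arange(292,338,4)
for u in us:
    col=g[195:225,u].astype(float); i=np.argmax(col<100); o.append(195+i-1+(col[i-1]-100)/(col[i-1]-col[i]))
print(np.c_[us,o])
# ledge top edge uphill at z: bed + 14mm ... print pts on plane n from fit
E
```

```text
[[ 0.6489  0.1275  0.1216]
 [ 0.6259 -0.0542  0.1216]] 0.1831625624579308
yaw -7.218021281463406
plane [ 0.3634 -0.0474 -0.1072] 20.125271887051603 -7.43497576897669
[[292.     145.    ]
 [296.     153.48  ]
 [300.     153.7222]
 [304.     154.5667]
 [308.     155.3889]
 [312.     155.625 ]
 [316.     156.52  ]
 [320.     156.7778]
 [324.     157.6667]
 [328.     158.1333]
 [332.     158.5667]
 [336.     159.5455]
 [340.     159.7   ]
 [344.     160.5   ]]
[[292.     208.1509]
 [296.     208.56  ]
 [300.     209.2143]
 [304.     209.7727]
 [308.     210.2885]
 [312.     210.9231]
 [316.     211.4921]
 [320.     212.1698]
 [324.     212.4186]
 [328.     213.2353]
 [332.     213.7907]
 [336.     214.283 ]]
```

```bash
cat >> h.py <<'E'
YAW=np.radians(-7.3);T20=np.radians(20)
BO=np.array([.5377,.0495,.085])
bx=np.array([np.cos(T20)*np.cos(YAW),np.cos(T20)*np.sin(YAW),np.sin(T20)]);by=np.array([-np.sin(YAW),np.cos(YAW),0]);bz=np.cross(bx,by)
BR=np.stack([bx,by,bz],1)
def onbed(L,u,v,h):
    o,d=ray(L,u,v); t=((BO+bz*h-o)@bz)/(d@bz); return (o+d*t[...,None]-BO)@BR
def inbed(P): return (P-BO)@BR
def pix(L,P):
    q=(np.asarray(P)-L['T'][:3,3])@L['T'][:3,:3];F=f(L); return np.stack([L['cx']+F*q[...,0]/-q[...,2],L['cy']-F*q[...,1]/-q[...,2]],-1)
E
python3 - <<'E'
from h import *
L=load('top')
us=np.array([292,304,316,328,336.]);vs=np.array([208.15,209.77,211.5,213.2,214.28])
print('ledge',onbed(L,us,vs,0)*1000)
p=L['p'].astype(int);r=p[...,0]-p[...,2]
o=[];us=np.arange(318,392,6)
for u in us:
    col=r[172:200,u]; i=np.nonzero(col>40)[0]; o.append((172+i.min()-.5,172+i.max()+.5))
o=np.array(o);print(np.c_[us,o])
print('downface',onbed(L,us,o[:,1],.026)*1000)
print('upface',onbed(L,us,o[:,0],.026)*1000)
for v in (174,178,182,186):
    row=r[v,370:400]; print(v,370+np.nonzero(row>40)[0].max(), p[v,388:394].tolist())
print(onbed(L,np.array([391.5]),np.array([180.]),.014))
S=load('scene');q=S['p'][:,:,::-1]
E
```

```text
ledge [[-57.2342  53.6691  -0.    ]
 [-56.7772  17.8351  -0.    ]
 [-56.6606 -18.064   -0.    ]
 [-56.4509 -53.9697  -0.    ]
 [-56.146  -77.8907  -0.    ]]
[[318.  175.5 177.5]
 [324.  175.5 178.5]
 [330.  175.5 179.5]
 [336.  175.5 179.5]
 [342.  175.5 180.5]
 [348.  171.5 182.5]
 [354.  171.5 182.5]
 [360.  171.5 183.5]
 [366.  171.5 184.5]
 [372.  171.5 185.5]
 [378.  171.5 186.5]
 [384.  171.5 187.5]
 [390.  171.5 187.5]]
downface [[  53.2722   -8.1582   26.    ]
 [  52.9548  -25.303    26.    ]
 [  52.6371  -42.4562   26.    ]
 [  55.1892  -59.1517   26.    ]
 [  54.8722  -76.3087   26.    ]
 [  51.6833  -93.9663   26.    ]
 [  54.2377 -110.6477   26.    ]
 [  53.9202 -127.8299   26.    ]
 [  53.6026 -145.0205   26.    ]
 [  53.2848 -162.2195   26.    ]
 [  52.9669 -179.4269   26.    ]
 [  52.6488 -196.6427   26.    ]
 [  55.2046 -213.2836   26.    ]]
upface [[  59.0021   -7.305    26.    ]
 [  61.5458  -23.9851   26.    ]
 [  64.087   -40.6482   26.    ]
 [  66.6256  -57.2943   26.    ]
 [  69.1616  -73.9235   26.    ]
 [  83.036   -88.5917   26.    ]
 [  85.5535 -105.1383   26.    ]
 [  88.0685 -121.6681   26.    ]
 [  90.5809 -138.1812   26.    ]
 [  93.0907 -154.6776   26.    ]
 [  95.5981 -171.1573   26.    ]
 [  98.1029 -187.6203   26.    ]
 [ 100.6051 -204.0667   26.    ]]
174 391 [[118, 82, 49], [117, 80, 47], [116, 83, 49], [115, 105, 71], [113, 116, 84], [112, 117, 85]]
178 390 [[118, 82, 46], [117, 80, 45], [116, 84, 50], [113, 107, 75], [111, 115, 83], [111, 117, 86]]
182 390 [[114, 78, 46], [112, 77, 43], [104, 77, 46], [82, 73, 50], [67, 70, 48], [68, 71, 50]]
186 390 [[115, 80, 47], [114, 80, 47], [102, 77, 48], [78, 73, 48], [68, 71, 49], [66, 70, 50]]
[[ 0.0745 -0.2155  0.014 ]]
```

```bash
cat >> h.py <<'E'
from scipy.spatial.transform import Rotation as Ro
def toolR(s):
    w,x,y,z=s['orientation']; return Ro.from_quat([x,y,z,w]).as_matrix()
def go(P,dirdeg=None):
    """offset cm, yaw deg so that TCP->P and tool y along world angle dirdeg (mod 180)"""
    s=env.get_state();R=toolR(s);off=R.T@(np.asarray(P)-s['tcp_pos'])*100
    ty=np.degrees(np.arctan2(R[1,1],R[0,1]))
    print('clk %.2f tcp'%s['clock'],s['tcp_pos'],'ydir %.2f'%ty,'F',s['wrist_force'],'gap %.4f'%s['finger_gap'],'j6 %.2f'%s['joint_pos'][5],'-> off',off,end=' ')
    if dirdeg is not None:
        d=(dirdeg-ty+90)%180-90; # world turn ccw; tool x down => yaw = -d
        print('yaw',-d*np.sign(-R[2,0]), )
    else: print()
E
python3 - <<'E'
from h import *
s=env.get_state();print(toolR(s))
go([.45,-.30,.23]);go([.513,.339,.14],91.3)
E
```

```text
[[-0.0001  0.2326 -0.9726]
 [ 0.0014 -0.9726 -0.2326]
 [-1.     -0.0014 -0.0002]]
clk 0.15 tcp [ 0.1337 -0.5588  0.2306] ydir -76.55 F [ 0.5     0.5406 -0.0345] gap 0.0853 j6 1.43 -> off [  0.0929 -17.8157 -36.7808] 
clk 0.15 tcp [ 0.1337 -0.5588  0.2306] ydir -76.55 F [ 0.5     0.5406 -0.0345] gap 0.0853 j6 1.43 -> off [  9.1828 -78.4842 -57.7715] yaw 12.15221893156479
```

servo_tool(increments=[{"offset": [0, -2.2, -4.5], "yaw": -8.5}, {"offset": [0, -4.4, -9], "yaw": -17}, {"offset": [0, -6.6, -13.5], "yaw": -25.5}, {"offset": [0, -8.8, -18], "yaw": -34}, {"offset": [0, -11, -22.5], "yaw": -42.5}, {"offset": [0, -13.2, -27], "yaw": -51}, {"offset": [0, -15.4, -31.5], "yaw": -59.5}, {"offset": [0, -17.6, -36], "yaw": -68}], claw=1)

```text
clock: 0.95
tcp_pos: [0.4436, -0.3031, 0.2312]
orientation: [-0.463, -0.534, -0.463, 0.535]
wrist_force: [0.7, -1.2, -0.8]
finger_gap: 0.0856
```

```bash
python3 - <<'E'
from h import *
go([.513,.05,.23],0);go([.513,.339,.14],91.3)
E
```

```text
clk 0.95 tcp [ 0.4436 -0.3031  0.2312] ydir -8.20 F [ 0.675  -1.2447 -0.8248] gap 0.0856 j6 0.97 -> off [  0.1158   1.8318 -35.9434] yaw -8.200762042844943
clk 0.95 tcp [ 0.4436 -0.3031  0.2312] ydir -8.20 F [ 0.675  -1.2447 -0.8248] gap 0.0856 j6 0.97 -> off [  9.1126  -2.2899 -64.549 ] yaw 80.49923795715506
```

servo_tool(increments=[{"offset": [0, -0.2, -4.8], "yaw": -8.5}, {"offset": [0, -0.4, -9.6], "yaw": -17}, {"offset": [0, -0.6, -14.4], "yaw": -25.5}, {"offset": [0, -0.8, -19.2], "yaw": -34}, {"offset": [0, -1, -24], "yaw": -42.5}, {"offset": [0, -1.2, -28.8], "yaw": -51}, {"offset": [0, -1.4, -33.6], "yaw": -59.5}, {"offset": [0, -1.6, -38.4], "yaw": -68}])

```text
clock: 1.75
tcp_pos: [0.4833, 0.0793, 0.2312]
orientation: [0.683, 0.184, 0.683, -0.184]
wrist_force: [0.6, 0.1, 0.4]
finger_gap: 0.0852
```

```bash
python3 - <<'E'
from h import *
go([.513,.339,.13],91.3)
E
```

```text
clk 1.75 tcp [0.4833 0.0793 0.2312] ydir 59.80 F [0.5529 0.0624 0.3873] gap 0.0852 j6 0.53 -> off [ 10.1188  23.9401 -10.5025] yaw -31.501665648407112
```

servo_tool(increments=[{"offset": [0, 4.2, -1.8], "yaw": -7.9}, {"offset": [0, 8.4, -3.6], "yaw": -15.8}, {"offset": [1, 12.6, -5.4], "yaw": -23.7}, {"offset": [4, 16.4, -7.2], "yaw": -31.5}, {"offset": [7, 20.2, -8.9], "yaw": -31.5}, {"offset": [10.1, 23.9, -10.5], "yaw": -31.5}, {"offset": [10.1, 23.9, -10.5], "yaw": -31.5}, {"offset": [10.1, 23.9, -10.5], "yaw": -31.5}])

```text
clock: 2.55
tcp_pos: [0.5133, 0.3369, 0.1284]
orientation: [0.706, -0.007, 0.708, 0.006]
wrist_force: [-0.0, -0.6, 0.8]
finger_gap: 0.0854
```

```bash
python3 - <<'E'
from h import *
grab('wrist','w1.png')
go([.513,.339,.02],91.3)
E
```

```text
clk 2.60 tcp [0.5142 0.3362 0.1299] ydir 90.99 F [-0.0819  0.1881  0.2773] gap 0.0854 j6 0.43 -> off [10.9854  0.2921 -0.1026] yaw -0.3086761391539028
```

View pics/w1.png

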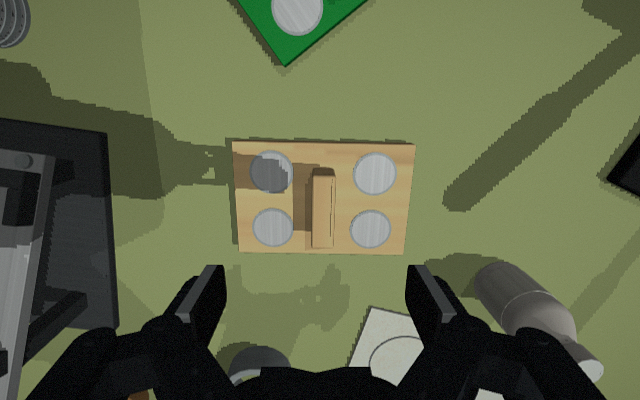

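```bash
python3 - <<'E'
from h import *
L=load('wrist');p=L['p']
print('board corners',onplane(L,np.array([233,415,404,239.]),np.array([140,144,254,252.]),.014))
print('bar top',onplane(L,np.array([313,334.5,333,311.5]),np.array([176,176,248,248.]),.044))
p2=cv2.resize(p[120:270,220:430],None,fx=3.8,fy=3.8)[:,:,::-1];cv2.imwrite('pics/w1c.png',p2)
E
```

```text
board corners [[0.4658 0.2693 0.014 ]
 [0.4662 0.4166 0.014 ]
 [0.5656 0.4184 0.014 ]
 [0.5665 0.2683 0.014 ]]
bar top [[0.4871 0.3345 0.044 ]
 [0.4868 0.3505 0.044 ]
 [0.5458 0.3515 0.044 ]
 [0.5461 0.3343 0.044 ]]
```

View pics/w1c.png

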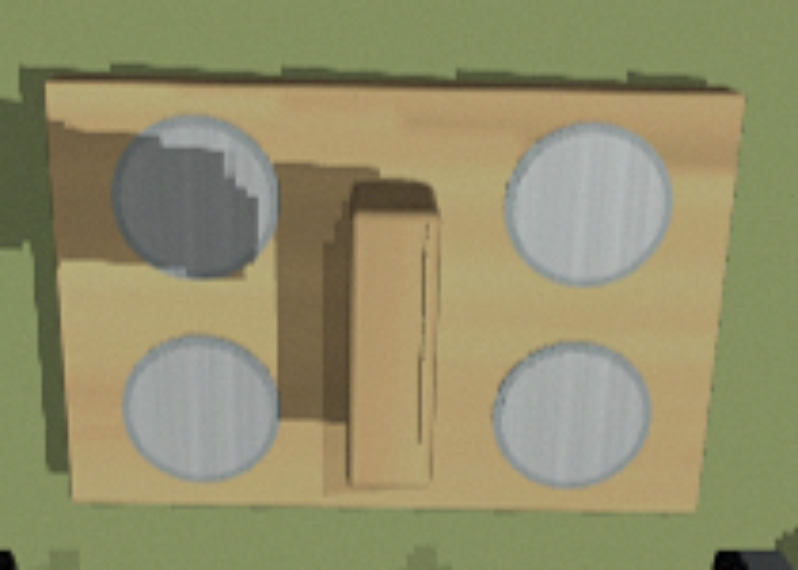

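servo_tool(increments=[{"offset": [3, 0.5, 0.1], "yaw": 0}, {"offset": [6, 0.5, 0.1], "yaw": 0}, {"offset": [8.5, 0.5, 0.1], "yaw": 0}, {"offset": [10, 0.5, 0.1], "yaw": 0}, {"offset": [10.9, 0.5, 0.1], "yaw": 0}, {"offset": [10.9, 0.5, 0.1], "yaw": 0}, {"offset": [10.9, 0.5, 0.1], "yaw": 0}, {"offset": [10.9, 0.5, 0.1], "yaw": 0}])

```text
clock: 3.4
tcp_pos: [0.5168, 0.3417, 0.0229]
orientation: [0.708, -0.005, 0.706, 0.006]
wrist_force: [1.1, -0.3, -0.1]
finger_gap: 0.0855
```

servo_tool(increments=[{"offset": [0, 0, 0], "yaw": 0}, {"offset": [0, 0, 0], "yaw": 0}, {"offset": [0, 0, 0], "yaw": 0}, {"offset": [0, 0, 0], "yaw": 0}, {"offset": [0, 0, 0], "yaw": 0}, {"offset": [0, 0, 0], "yaw": 0}, {"offset": [-1, 0, 0], "yaw": 0}, {"offset": [-3, 0, 0], "yaw": 0}], claw=0, force=40)

```text
clock: 4.2
tcp_pos: [0.5137, 0.3405, 0.0497]
orientation: [0.705, -0.007, 0.709, 0.005]
wrist_force: [-0.0, 0.2, -2.5]
finger_gap: 0.0174
```

```bash
python3 - <<'E'
from h import *
print(inbed(np.array([.5,.1,.1])))
T=BO+BR@np.array([-.0067+.004,0,0]); print('board target underside centre',T)
go([.515,.341,.15]); 
E
```

```text
[-0.036   0.0453  0.0291]
board target underside centre [0.5352 0.0498 0.0841]
clk 4.20 tcp [0.5137 0.3405 0.0497] ydir 90.95 F [-0.0401  0.1783 -2.4827] gap 0.0174 j6 0.44 -> off [-10.0321   0.0238   0.0865]
```

```bash
python3 - <<'E'
from h import *
go([.5294,.0506,.20],82.9);go([.5294,.0506,.130],82.9)
E
```

```text
clk 4.20 tcp [0.5137 0.3405 0.0497] ydir 90.95 F [-0.0401  0.1783 -2.4827] gap 0.0174 j6 0.44 -> off [-14.9678 -29.0478   1.0208] yaw 8.052904623891123
clk 4.20 tcp [0.5137 0.3405 0.0497] ydir 90.95 F [-0.0401  0.1783 -2.4827] gap 0.0174 j6 0.44 -> off [ -7.9679 -29.0313   1.0528] yaw 8.052904623891123
```

servo_tool(increments=[{"offset": [-4, 0, 0], "yaw": 1}, {"offset": [-8, -1.5, 0], "yaw": 2}, {"offset": [-11.5, -5, 0.2], "yaw": 3}, {"offset": [-14, -9.5, 0.4], "yaw": 4}, {"offset": [-15, -14, 0.6], "yaw": 5}, {"offset": [-15, -18.8, 0.8], "yaw": 6}, {"offset": [-15, -23.6, 1], "yaw": 7}, {"offset": [-15, -27.5, 1], "yaw": 8}])

```text
clock: 5.0
tcp_pos: [0.5298, 0.0643, 0.2018]
orientation: [0.706, 0.044, 0.706, -0.044]
wrist_force: [0.0, 0.3, -1.9]
finger_gap: 0.017
```

```bash
python3 - <<'E'
from h import *
go([.5294,.0506,.130],82.9)
E
```

```text
clk 5.00 tcp [0.5298 0.0643 0.2018] ydir 82.86 F [ 0.0029  0.2926 -1.8575] gap 0.0170 j6 0.10 -> off [ 7.1761 -1.3607  0.1296] yaw -0.04056766376989174
```

servo_tool(increments=[{"offset": [2, -0.7, 0.1], "yaw": 0}, {"offset": [4, -1.4, 0.1], "yaw": 0}, {"offset": [6, -1.4, 0.1], "yaw": 0}, {"offset": [7, -1.4, 0.1], "yaw": 0}, {"offset": [7, -1.4, 0.1], "yaw": 0}, {"offset": [7, -1.4, 0.1], "yaw": 0}, {"offset": [7, -1.4, 0.1], "yaw": 0}, {"offset": [7, -1.4, 0.1], "yaw": 0}])

```text
clock: 5.8
tcp_pos: [0.5297, 0.0527, 0.1316]
orientation: [0.706, 0.043, 0.706, -0.043]
wrist_force: [-0.5, -0.0, -1.7]
finger_gap: 0.017
```

```bash
python3 - <<'E'
from h import *
go([.5294,.0506,.122],82.9)
grab('wrist','w2.png');grab('scene','s2.png')
q=load('scene')['p'][:,:,::-1]
cv2.imwrite('pics/s2c.png',cv2.resize(q[150:300,240:440],None,fx=4,fy=4,interpolation=cv2.INTER_CUBIC))
E
```

```text
clk 5.80 tcp [0.5297 0.0527 0.1316] ydir 82.96 F [-0.4865 -0.0467 -1.7187] gap 0.0170 j6 0.07 -> off [ 0.957  -0.2145 -0.0021] yaw 0.059403353047272844
```

View pics/w2.png

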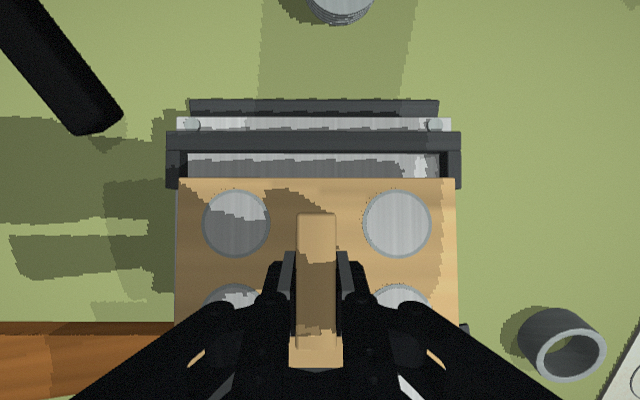

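View pics/s2c.png

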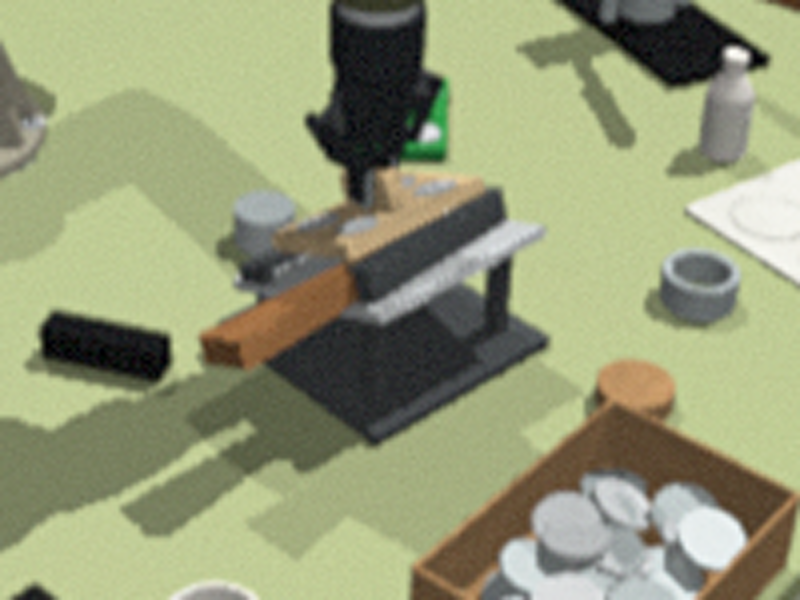

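servo_tool(increments=[{"offset": [0.2, -0.1, 0], "yaw": 0}, {"offset": [0.4, -0.2, 0], "yaw": 0}, {"offset": [0.6, -0.2, 0], "yaw": 0}, {"offset": [0.8, -0.2, 0], "yaw": 0}, {"offset": [1, -0.2, 0], "yaw": 0}, {"offset": [1.1, -0.2, -0.05], "yaw": 0}, {"offset": [1.2, -0.2, -0.1], "yaw": 0}, {"offset": [1.3, -0.2, -0.15], "yaw": 0}], force=20, claw=0)

```text
clock: 6.7
tcp_pos: [0.5279, 0.052, 0.1205]
orientation: [0.707, 0.044, 0.705, -0.042]
wrist_force: [-7.0, 1.8, 12.2]
finger_gap: 0.0173
```

```bash
python3 - <<'E'
from h import *
go([.5188,.0519,.1017],82.9)
E
```

```text
clk 6.70 tcp [0.5279 0.052  0.1205] ydir 83.03 F [-6.9514  1.8446 12.244 ] gap 0.0173 j6 0.07 -> off [ 1.8813 -0.1216 -0.9022] yaw 0.13213576336566746
```

servo_tool(increments=[{"offset": [0.1, 0, -0.06], "yaw": 0}, {"offset": [0.2, 0, -0.12], "yaw": 0}, {"offset": [0.3, 0, -0.18], "yaw": 0}, {"offset": [0.4, 0, -0.24], "yaw": 0}, {"offset": [0.5, 0, -0.3], "yaw": 0}, {"offset": [0.6, 0, -0.36], "yaw": 0}, {"offset": [0.7, 0, -0.42], "yaw": 0}, {"offset": [0.8, 0, -0.48], "yaw": 0}])

```text
clock: 7.5
tcp_pos: [0.5273, 0.0522, 0.1172]
orientation: [0.71, 0.044, 0.701, -0.042]
wrist_force: [-10.6, 1.3, 40.0]
finger_gap: 0.0172
```

```bash
python3 - <<'E'
from h import *
go([.5188,.0519,.1017],82.9)
grab('scene','s3.png')
q=load('scene')['p'][:,:,::-1]
cv2.imwrite('pics/s3c.png',cv2.resize(q[150:300,240:440],None,fx=4,fy=4,interpolation=cv2.INTER_CUBIC))
E
```

```text
clk 7.50 tcp [0.5273 0.0522 0.1172] ydir 83.02 F [-10.5634   1.3228  40.0441] gap 0.0172 j6 0.07 -> off [ 1.5356 -0.1342 -0.8622] yaw 0.11996052868397555
```

View pics/s3c.png

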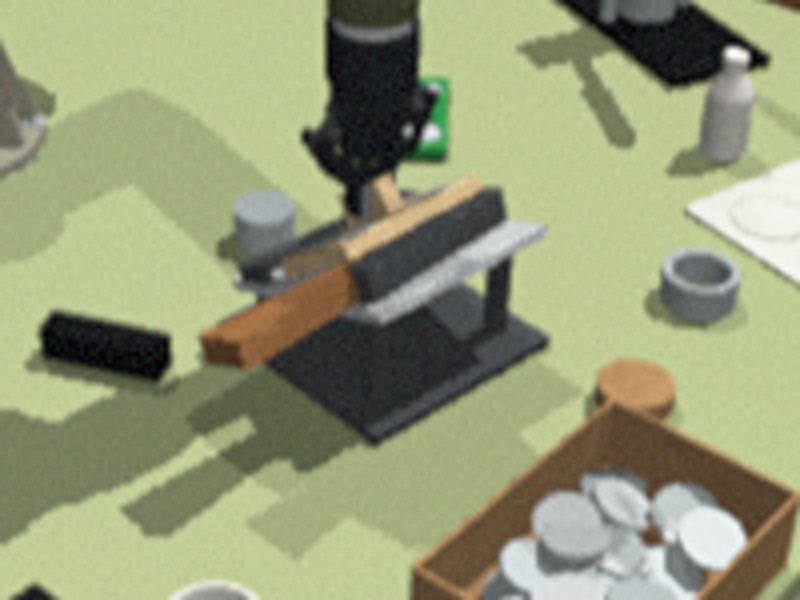

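servo_tool(increments=[{"offset": [-0.2, 0, 0.1], "yaw": 0}, {"offset": [-0.5, 0, 0.25], "yaw": 0}, {"offset": [-0.8, 0, 0.4], "yaw": 0}, {"offset": [-1.0, 0, 0.45], "yaw": 0}, {"offset": [-1.0, 0, 0.45], "yaw": 0}, {"offset": [-1.0, 0, 0.45], "yaw": 0}, {"offset": [-1.0, 0, 0.45], "yaw": 0}, {"offset": [-1.0, 0, 0.45], "yaw": 0}])

```text
clock: 8.35
tcp_pos: [0.5274, 0.0508, 0.12]
orientation: [0.706, 0.043, 0.706, -0.044]
wrist_force: [0.7, -0.5, -0.7]
finger_gap: 0.0173
```

servo_tool(increments=[{"offset": [0, 0, 0], "yaw": 0}, {"offset": [0, 0, 0], "yaw": 0}, {"offset": [0, 0, 0], "yaw": 0}, {"offset": [0, 0, 0], "yaw": 0}, {"offset": [0, 0, 0], "yaw": 0}, {"offset": [0, 0, 0], "yaw": 0}, {"offset": [0, 0, 0], "yaw": 0}, {"offset": [0, 0, 0], "yaw": 0}], claw=0.3)

```text
clock: 9.15
tcp_pos: [0.5274, 0.0509, 0.1203]
orientation: [0.706, 0.043, 0.706, -0.043]
wrist_force: [1.5, -0.1, 0.6]
finger_gap: 0.0259
```

```bash
python3 - <<'E'
from h import *
go([.5188,.0519,.1017],82.9)
grab('scene','s4.png');grab('wrist','w4.png')
q=load('scene')['p'][:,:,::-1]
cv2.imwrite('pics/s4c.png',cv2.resize(q[150:300,240:440],None,fx=4,fy=4,interpolation=cv2.INTER_CUBIC))
E
```

```text
clk 9.15 tcp [0.5274 0.0509 0.1203] ydir 82.95 F [ 1.4516 -0.1494  0.5922] gap 0.0259 j6 0.07 -> off [ 1.8582 -0.0098 -0.8664] yaw 0.051848841037823945
```

View pics/s4c.png

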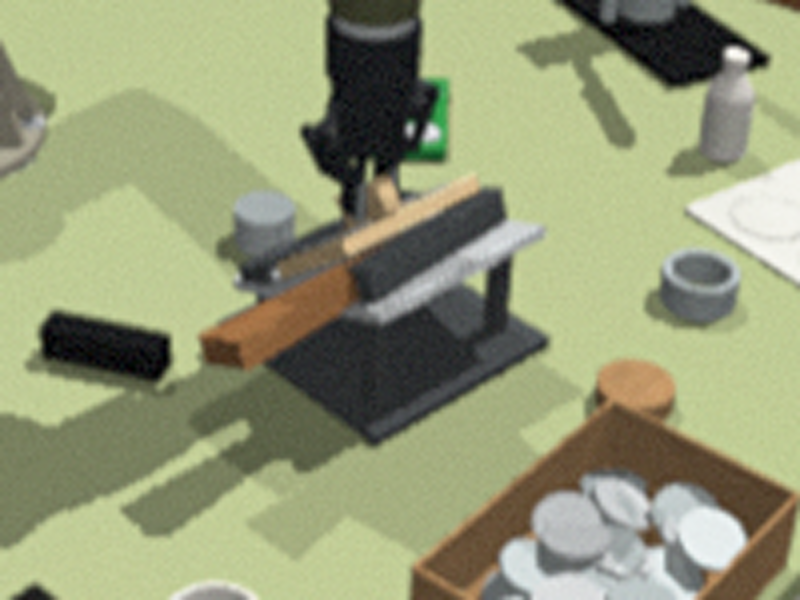

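View pics/w4.png

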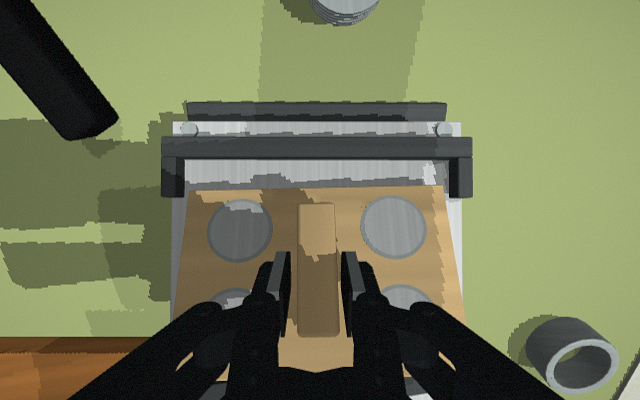

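```bash
python3 - <<'E'
from h import *
L=load('wrist');C=cloud(L)
for (u,v) in [(200,200),(320,195),(430,200),(300,193),(360,195),(430,230),(200,230),(240,230),(395,225),(240,300)]:
    b=C[v-2:v+3,u-2:u+3].reshape(-1,3); print((u,v),inbed(np.median(b,0))*1000)
print('ledge inner bottom/top',onbed(L,np.array([314.]),np.array([159.]),.0)*1000,onbed(L,np.array([314.]),np.array([157.]),.014)*1000)
print('board low edge on h=14', onbed(L,np.array([190,320,440.]),np.array([190,188,187.]),.014)*1000, onbed(L,np.array([190,320,440.]),np.array([190,188,187.]),.0)*1000)
E
```

```text
(200, 200) [-31.473  -67.1995  15.2707]
(320, 195) [-34.6745   2.8945  15.4366]
(430, 200) [-31.898   66.3336  17.1334]
(300, 193) [-35.6771  -8.8142  15.3996]
(360, 195) [-34.6893  26.2097  15.7752]
(430, 230) [-14.9693  64.2203  22.5943]
(200, 230) [-14.3133 -64.8668  20.9419]
(240, 230) [-14.2326 -41.8071  22.3635]
(395, 225) [-17.6146  44.7474  22.7161]
(240, 300) [ 20.7686 -38.4894  34.4626]
ledge inner bottom/top [[-58.1403  -0.74     0.    ]] [[-57.0479  -0.6936  14.    ]]
board low edge on h=14 [[-37.2965 -73.3983  14.    ]
 [-38.7901   2.907   14.    ]
 [-39.6726  73.4395  14.    ]] [[-38.1639 -78.9558   0.    ]
 [-39.7706   3.1279   0.    ]
 [-40.72    79.0018  -0.    ]]
```

```bash
python3 - <<'E'
from h import *
S=load('scene');D=cloud(S)
p=S['p'].astype(int)
for (u,v) in [(328,212),(335,208),(345,204),(352,200),(357,198),(326,214),(318,213),(312,216),(337,199),(334,196)]:
    print((u,v),p[v,u],inbed(D[v,u])*1000)
L=load('wrist');C=cloud(L)
for v in range(186,300,8): print(v,[tuple(np.round(inbed(np.median(C[v-1:v+2,u-3:u+4].reshape(-1,3),0))*1000).astype(int)) for u in (215,290,318,410)])
E
```

```text
(328, 212) [210 186 145] [ 58.2225 -64.7401  33.935 ]
(335, 208) [213 185 142] [ 56.4879 -33.5378  35.0053]
(345, 204) [186 168 131] [61.0727  5.4009 34.238 ]
(352, 200) [204 179 133] [54.6634 42.3271 33.3887]
(357, 198) [170 147 114] [49.9884 68.7798 30.0377]
(326, 214) [101  93  77] [-15.2771 -21.1675  -0.2101]
(318, 213) [115 100  77] [ 16.8084 -73.6602  28.5059]
(312, 216) [111  98  71] [-17.1474 -75.8494  14.2748]
(337, 199) [214 186 141] [34.3119 -1.0914 50.8562]
(334, 196) [160 140 106] [26.1696 -4.1042 61.4469]
186 [(np.int64(-41), np.int64(-63), np.int64(0)), (np.int64(-41), np.int64(-16), np.int64(0)), (np.int64(-41), np.int64(2), np.int64(0)), (np.int64(-40), np.int64(57), np.int64(14))]
194 [(np.int64(-35), np.int64(-59), np.int64(14)), (np.int64(-35), np.int64(-15), np.int64(15)), (np.int64(-35), np.int64(2), np.int64(15)), (np.int64(-35), np.int64(55), np.int64(16))]
202 [(np.int64(-30), np.int64(-58), np.int64(16)), (np.int64(-30), np.int64(-14), np.int64(17)), (np.int64(-31), np.int64(2), np.int64(17)), (np.int64(-31), np.int64(55), np.int64(18))]
210 [(np.int64(-26),
[... 1469 characters left out ...]
.int64(-53), np.int64(29)), (np.int64(6), np.int64(-12), np.int64(39)), (np.int64(2), np.int64(1), np.int64(60)), (np.int64(8), np.int64(51), np.int64(30))]
282 [(np.int64(13), np.int64(-53), np.int64(30)), (np.int64(10), np.int64(-12), np.int64(39)), (np.int64(6), np.int64(1), np.int64(61)), (np.int64(12), np.int64(50), np.int64(32))]
290 [(np.int64(17), np.int64(-53), np.int64(32)), (np.int64(14), np.int64(-12), np.int64(40)), (np.int64(9), np.int64(1), np.int64(62)), (np.int64(16), np.int64(49), np.int64(34))]
298 [(np.int64(20), np.int64(-52), np.int64(34)), (np.int64(20), np.int64(-12), np.int64(34)), (np.int64(12), np.int64(1), np.int64(63)), (np.int64(19), np.int64(49), np.int64(36))]
```

servo_tool(increments=[{"offset": [0, 0, 0], "yaw": 0}, {"offset": [0, 0, 0], "yaw": 0}, {"offset": [0, 0, 0], "yaw": 0}, {"offset": [0, 0, 0], "yaw": 0}, {"offset": [-0.3, 0, -0.1], "yaw": 0}, {"offset": [-0.7, 0, -0.2], "yaw": 0}, {"offset": [-0.4, 0, -1.0], "yaw": 0}, {"offset": [-0.1, 0, -1.8], "yaw": 0}], claw=0, force=30)

```text
clock: 10.05
tcp_pos: [0.5089, 0.0532, 0.121]
orientation: [0.706, 0.043, 0.706, -0.044]
wrist_force: [0.6, 0.4, -3.1]
finger_gap: 0.0177
```

```bash
python3 - <<'E'
from h import *
go([.5188,.0519,.1017],82.9)
grab('wrist','w5.png')
L=load('wrist');C=cloud(L)
for v in range(150,290,8): print(v,[tuple(np.round(inbed(np.median(C[v-1:v+2,u-3:u+4].reshape(-1,3),0))*1000).astype(int).tolist()) for u in (215,290,318,410)])
E
```

```text
clk 10.05 tcp [0.5089 0.0532 0.121 ] ydir 82.95 F [ 0.5528  0.4498 -3.1148] gap 0.0177 j6 0.07 -> off [ 1.9296 -0.0053  0.9968] yaw 0.04833950242881713
150 [(-91, -79, -44), (-92, -19, -44), (-92, 2, -44), (-92, 74, -43)]
158 [(-77, -66, 0), (-77, -17, 0), (-77, 2, 0), (-78, 62, 0)]
166 [(-72, -65, 0), (-72, -17, 0), (-72, 2, 0), (-72, 62, 0)]
174 [(-65, -61, 15), (-65, -15, 14), (-65, 2, 14), (-65, 58, 15)]
182 [(-60, -61, 14), (-60, -15, 14), (-60, 2, 14), (-60, 58, 15)]
190 [(-55, -59, 21), (-55, -15, 22), (-55, 2, 22), (-55, 55, 22)]
198 [(-50, -59, 23), (-50, -15, 23), (-50, 2, 23), (-50, 55, 24)]
206 [(-45, -58, 24), (-45, -14, 25), (-45, 1, 57), (-46, 54, 27)]
214 [(-41, -57, 27), (-41, -14, 26), (-41, 1, 58), (-41, 53, 28)]
222 [(-36, -56, 28), (-36, -14, 28), (-38, 1, 59), (-37, 53, 29)]
230 [(-32, -56, 30), (-32, -14, 29), (-34, 1, 60), (-32, 53, 31)]
238 [(-27, -55, 31), (-27, -14, 31), (-30, 1, 61), (-28, 52, 32)]
246 [(-23, -55, 32), (-23, -14, 32), (-27, 1, 62), (-24, 52, 34)]
254 [(-19, -55, 33), (-22, -12, 54), (-23, 1, 64), (-19, 52, 35)]
262 [(-15, -55, 34), (-19, -11, 61), (-20, 1, 65), (-15, 51, 35)]
270 [(-11, -54, 35), (-17, -11, 67), (-17, 1, 66), (-11, 51, 37)]
278 [(-6, -53, 37), (-15, -10, 74), (-13, 1, 67), (-7, 51, 38)]
286 [(-3, -53, 38), (-13, -10, 79), (-10, 1, 68), (-3, 50, 39)]
```

View pics/w5.png

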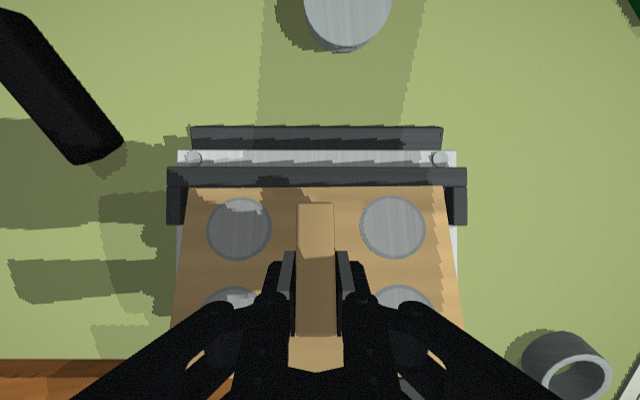

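servo_tool(increments=[{"offset": [0.2, 0, 0.1], "yaw": 0}, {"offset": [0.4, 0, 0.2], "yaw": 0}, {"offset": [0.55, 0, 0.3], "yaw": 0}, {"offset": [0.65, 0, 0.35], "yaw": 0}, {"offset": [0.7, 0, 0.35], "yaw": 0}, {"offset": [0.7, 0, 0.35], "yaw": 0}, {"offset": [0.7, 0, 0.35], "yaw": 0}, {"offset": [0.7, 0, 0.35], "yaw": 0}])

```text
clock: 10.9
tcp_pos: [0.5133, 0.0528, 0.1146]
orientation: [0.706, 0.043, 0.706, -0.043]
wrist_force: [-0.1, 1.6, 3.1]
finger_gap: 0.0175
```

```bash
python3 - <<'E'
from h import *
go([.5188,.0519,.1017],82.9)
E
```

```text
clk 10.90 tcp [0.5133 0.0528 0.1146] ydir 82.96 F [-0.1382  1.6064  3.0913] gap 0.0175 j6 0.07 -> off [ 1.2881 -0.0178  0.5585] yaw 0.05642321391259486
```

servo_tool(increments=[{"offset": [0, 0, 0], "yaw": 0}, {"offset": [0, 0, 0], "yaw": 0}, {"offset": [0, 0, 0], "yaw": 0}, {"offset": [0, 0, 0], "yaw": 0}, {"offset": [0, 0, 0], "yaw": 0}, {"offset": [0, 0, 0], "yaw": 0}, {"offset": [0, 0, 0], "yaw": 0}, {"offset": [0, 0, 0], "yaw": 0}], claw=0.35)

```text
clock: 11.7
tcp_pos: [0.513, 0.0527, 0.1143]
orientation: [0.706, 0.043, 0.706, -0.043]
wrist_force: [-0.1, 0.2, -0.7]
finger_gap: 0.0303
```

```bash
python3 - <<'E'
from h import *
go([.5188,.0519,.1017],82.9)
grab('wrist','w6.png')
L=load('wrist');C=cloud(L)
for v in range(174,300,8): print(v,[tuple(np.round(inbed(np.median(C[v-1:v+2,u-3:u+4].reshape(-1,3),0))*1000).astype(int).tolist()) for u in (215,290,318,410)])
E
```

```text
clk 11.70 tcp [0.513  0.0527 0.1143] ydir 82.95 F [-0.0925  0.2334 -0.7236] gap 0.0303 j6 0.07 -> off [ 1.2568 -0.0103  0.5827] yaw 0.05419443480367647
174 [(-62, -59, 14), (-62, -15, 14), (-63, 2, 14), (-63, 56, 14)]
182 [(-58, -59, 14), (-58, -15, 14), (-58, 2, 14), (-58, 56, 14)]
190 [(-53, -58, 14), (-53, -15, 14), (-53, 2, 14), (-54, 55, 14)]
198 [(-48, -59, 14), (-48, -15, 14), (-48, 2, 14), (-49, 55, 14)]
206 [(-44, -58, 14), (-44, -15, 14), (-44, 2, 14), (-44, 55, 15)]
214 [(-39, -58, 15), (-39, -15, 14), (-39, 2, 14), (-39, 55, 15)]
222 [(-34, -58, 15), (-35, -15, 14), (-36, 1, 44), (-35, 55, 16)]
230 [(-30, -58, 15), (-30, -15, 14), (-32, 1, 44), (-30, 55, 16)]
238 [(-25, -58, 15), (-25, -15, 14), (-28, 1, 44), (-26, 55, 15)]
246 [(-20, -58, 14), (-21, -15, 14), (-24, 1, 44), (-21, 55, 15)]
254 [(-16, -58, 14), (-16, -15, 14), (-20, 2, 44), (-16, 55, 14)]
262 [(-11, -58, 14), (-11, -14, 14), (-16, 1, 44), (-11, 55, 14)]
270 [(-7, -58, 15), (-7, -14, 14), (-12, 1, 44), (-7, 55, 14)]
278 [(-2, -58, 14), (-2, -15, 14), (-8, 2, 44), (-2, 55, 14)]
286 [(3, -58, 14), (3, -14, 14), (-5, 2, 44), (2, 55, 14)]
294 [(7, -58, 15), (7, -14, 14), (-1, 2, 44), (7, 55, 15)]
```

View pics/w6.png

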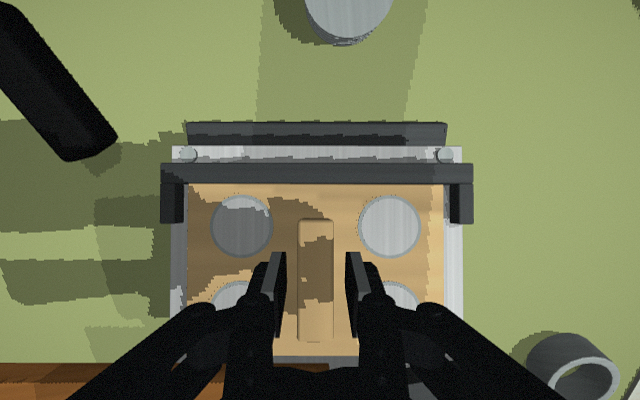

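```bash
python3 - <<'E'
from h import *
L=load('wrist')
print(onbed(L,np.array([316,316,300.,188,443]),np.array([184,356.5,356.5,184,184]),.014)*1000)
p=L['p'];cv2.imwrite('pics/w6c.png',cv2.resize(p[150:240,150:310],None,fx=5,fy=5,interpolation=cv2.INTER_CUBIC)[:,:,::-1])
print(p[176:192,316].tolist())
go([.513,.0527,.25])
E
```

```text
[[-56.7525   0.481   14.    ]
 [ 43.1802   0.8828  14.    ]
 [ 43.2117  -8.3711  14.    ]
 [-56.4393 -74.4037  14.    ]
 [-57.0636  74.8675  14.    ]]
[[63, 67, 67], [62, 65, 65], [62, 67, 66], [62, 65, 67], [64, 66, 66], [60, 65, 66], [51, 55, 56], [61, 57, 48], [131, 113, 80], [178, 152, 109], [182, 156, 111], [181, 156, 110], [182, 155, 110], [178, 153, 108], [182, 154, 109], [181, 154, 111]]
clk 11.75 tcp [0.513  0.0527 0.1143] ydir 82.95 F [ 0.3618 -0.5272 -0.7834] gap 0.0299 j6 0.07 -> off [-13.5708  -0.003   -0.0034]
```

View pics/w6c.png

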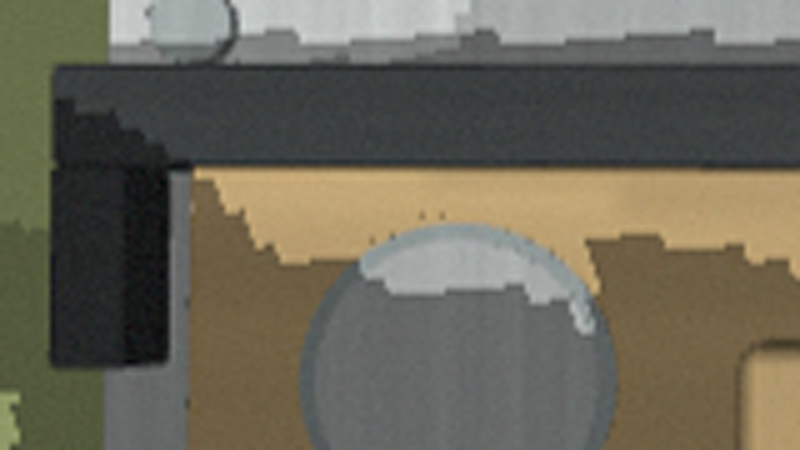

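servo_tool(increments=[{"offset": [-3, 0, 0], "yaw": 0}, {"offset": [-7, 0, 0], "yaw": 0}, {"offset": [-11, -1, 0], "yaw": 0}, {"offset": [-12, -5, 0], "yaw": 0}, {"offset": [-12, -10, -0.3], "yaw": -1}, {"offset": [-12, -15, -0.6], "yaw": -2}, {"offset": [-12, -20, -0.9], "yaw": -3}, {"offset": [-12, -25, -1.2], "yaw": -3.6}])

```text
clock: 12.55
tcp_pos: [0.4699, -0.1953, 0.2346]
orientation: [0.707, 0.021, 0.707, -0.021]
wrist_force: [0.9, 0.0, -0.0]
finger_gap: 0.0301
```

```bash
python3 - <<'E'
from h import *
go([.551,-.388,.13],86.6)
E
```

```text
clk 12.55 tcp [ 0.4699 -0.1953  0.2346] ydir 86.61 F [ 0.8895  0.0102 -0.0131] gap 0.0301 j6 -0.49 -> off [ 10.4728 -18.7491   9.2242] yaw 0.0077996958300019514
```

servo_tool(increments=[{"offset": [0, -4.2, 2], "yaw": 0}, {"offset": [1, -8.4, 4], "yaw": 0}, {"offset": [3, -12.4, 6], "yaw": 0}, {"offset": [6, -16, 8], "yaw": 0}, {"offset": [9, -18.7, 9.2], "yaw": 0}, {"offset": [10.5, -18.7, 9.2], "yaw": 0}, {"offset": [10.5, -18.7, 9.2], "yaw": 0}, {"offset": [10.5, -18.7, 9.2], "yaw": 0}], claw=0.7)

```text
clock: 13.35
tcp_pos: [0.5509, -0.3854, 0.1293]
orientation: [0.707, 0.021, 0.707, -0.021]
wrist_force: [0.4, 0.4, 0.5]
finger_gap: 0.0601
```

```bash
python3 - <<'E'
from h import *
go([.551,-.388,.004],86.6)
grab('wrist','w7.png'); grab('top','t7.png'); grab('scene','s7.png')
q=load('scene')['p'][:,:,::-1]
cv2.imwrite('pics/s7c.png',cv2.resize(q[150:300,240:440],None,fx=4,fy=4,interpolation=cv2.INTER_CUBIC))
E
```

```text
clk 13.35 tcp [ 0.5509 -0.3854  0.1293] ydir 86.56 F [0.4026 0.4498 0.4945] gap 0.0601 j6 -0.67 -> off [12.5282 -0.2688  0.0394] yaw -0.041914025932697996
```

View pics/w7.png

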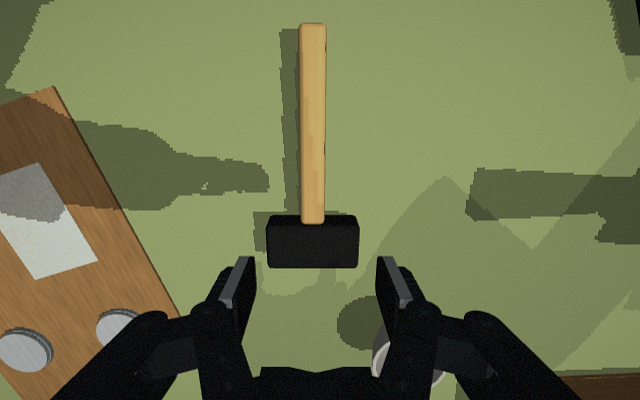

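View pics/s7c.png

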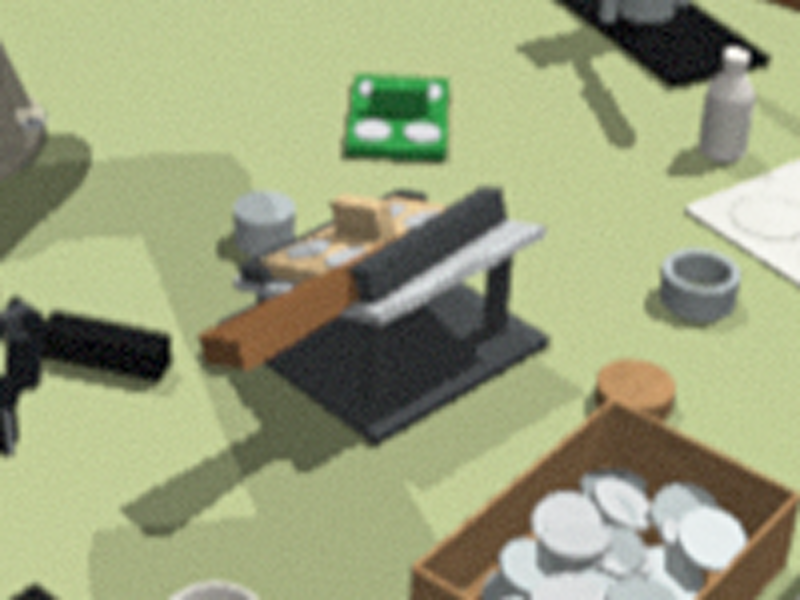

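View pics/t7.png

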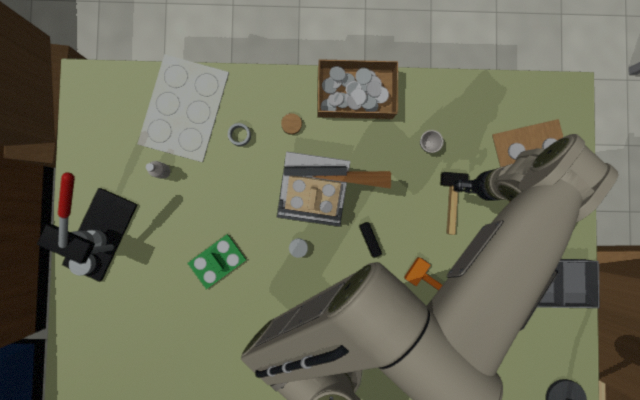

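```bash
python3 - <<'E'
from h import *
L=load('wrist');P=onplane(L,np.array([301,325,302,325,267,358,312.,312]),np.array([26,26,215,215,267,267,222,267]),.03);print(P)
a=(P[0]+P[1])/2;b=(P[2]+P[3])/2;d=b-a;print(np.degrees(np.arctan2(d[1],d[0])),a,b,np.linalg.norm(d))
C=cloud(L);print([(v,C[v,312].round(3).tolist()) for v in (60,150,205,215,220,225,230,250,265)])
p=L['p'];cv2.imwrite('pics/w7c.png',cv2.resize(p[195:275,250:375],None,fx=6,fy=6,interpolation=cv2.INTER_CUBIC)[:,:,::-1])
E
```

```text
[[ 0.4232 -0.3873  0.03  ]
 [ 0.4242 -0.371   0.03  ]
 [ 0.5606 -0.3968  0.03  ]
 [ 0.5618 -0.3779  0.03  ]
 [ 0.6071 -0.4308  0.03  ]
 [ 0.6119 -0.3517  0.03  ]
 [ 0.5673 -0.389   0.03  ]
 [ 0.6095 -0.3916  0.03  ]]
-3.4167749466809996 [ 0.4237 -0.3791  0.03  ] [ 0.5612 -0.3873  0.03  ] 0.13774504173601554
[(60, [0.445, -0.381, 0.031]), (150, [0.508, -0.385, 0.03]), (205, [0.553, -0.388, 0.029]), (215, [0.561, -0.389, 0.03]), (220, [0.565, -0.389, 0.031]), (225, [0.571, -0.389, 0.027]), (230, [0.574, -0.389, 0.031]), (250, [0.593, -0.391, 0.03]), (265, [0.608, -0.392, 0.029])]
```

View pics/w7c.png

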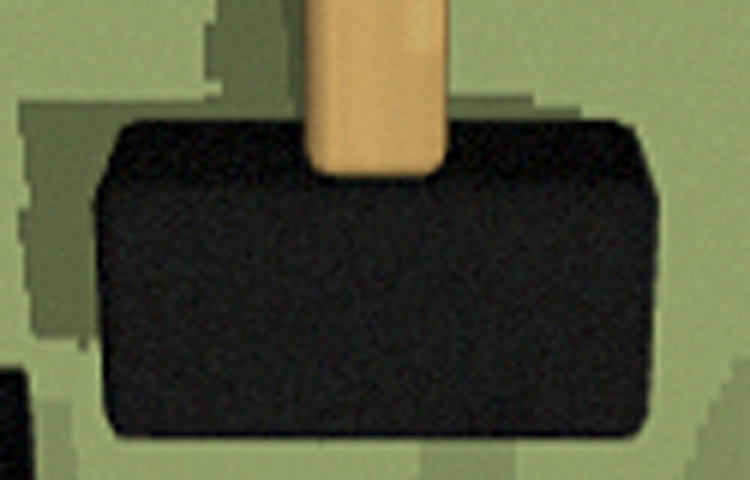

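servo_tool(increments=[{"offset": [4, -0.3, 0.3], "yaw": 0}, {"offset": [8, -0.3, 0.3], "yaw": 0}, {"offset": [10.5, -0.3, 0.3], "yaw": 0}, {"offset": [12, -0.3, 0.3], "yaw": 0}, {"offset": [12.4, -0.3, 0.3], "yaw": 0}, {"offset": [12.4, -0.3, 0.3], "yaw": 0}, {"offset": [12.4, -0.3, 0.3], "yaw": 0}, {"offset": [12.4, -0.3, 0.3], "yaw": 0}])

```text
clock: 14.3
tcp_pos: [0.555, -0.3899, 0.0073]
orientation: [0.708, 0.02, 0.706, -0.022]
wrist_force: [-0.3, 0.0, 0.6]
finger_gap: 0.0599
```

servo_tool(increments=[{"offset": [0, 0, 0], "yaw": 0}, {"offset": [0, 0, 0], "yaw": 0}, {"offset": [0, 0, 0], "yaw": 0}, {"offset": [0, 0, 0], "yaw": 0}, {"offset": [0, 0, 0], "yaw": 0}, {"offset": [-1, 0, 0], "yaw": 0}, {"offset": [-4, 0, 0], "yaw": 0}, {"offset": [-8, 0, 0], "yaw": 0}], claw=0, force=110)

```text
clock: 15.1
tcp_pos: [0.5516, -0.3871, 0.0826]
orientation: [0.705, 0.023, 0.709, -0.02]
wrist_force: [0.0, -0.6, -3.7]
finger_gap: 0.0177
```

```bash
python3 - <<'E'
from h import *
B=BO+BR@np.array([.0745,-.2155,.014]);print('butt',B)
go([.551,-.388,.13],91.7)
E
```

```text
butt [ 0.575  -0.1725  0.1236]
clk 15.10 tcp [ 0.5516 -0.3871  0.0826] ydir 86.55 F [ 0.0213 -0.625  -3.6668] gap 0.0177 j6 -0.67 -> off [-4.7411 -0.0759 -0.0843] yaw -5.153686550907992
```

servo_tool(increments=[{"offset": [-2, 0, 0], "yaw": -1}, {"offset": [-3.2, 1.5, -0.2], "yaw": -2}, {"offset": [-3.2, 4.5, -0.5], "yaw": -3}, {"offset": [-3.2, 7.5, -0.8], "yaw": -4}, {"offset": [-3.2, 10, -1.2], "yaw": -5.2}, {"offset": [-3.2, 11, -1.5], "yaw": -5.2}, {"offset": [-3.2, 11, -1.5], "yaw": -5.2}, {"offset": [-3.2, 11, -1.5], "yaw": -5.2}])

```text
clock: 15.9
tcp_pos: [0.5455, -0.2785, 0.117]
orientation: [0.707, -0.011, 0.707, 0.011]
wrist_force: [-0.5, 0.2, -4.6]
finger_gap: 0.0177
```

```bash
python3 - <<'E'
from h import *
go([.5435,-.2135,.115],91.7)
grab('top','t8.png');grab('scene','s8.png')
q=load('scene')['p'][:,:,::-1]
cv2.imwrite('pics/s8c.png',cv2.resize(q[170:290,220:370],None,fx=5,fy=5,interpolation=cv2.INTER_CUBIC))
q=load('top')['p'][:,:,::-1]
cv2.imwrite('pics/t8c.png',cv2.resize(q[140:240,300:460],None,fx=5,fy=5,interpolation=cv2.INTER_CUBIC))
E
```

```text
clk 15.90 tcp [ 0.5455 -0.2785  0.117 ] ydir 91.75 F [-0.5128  0.1512 -4.6102] gap 0.0177 j6 -0.63 -> off [ 0.2006  6.499  -0.001 ] yaw 0.051762584595962835
```

View pics/s8c.png

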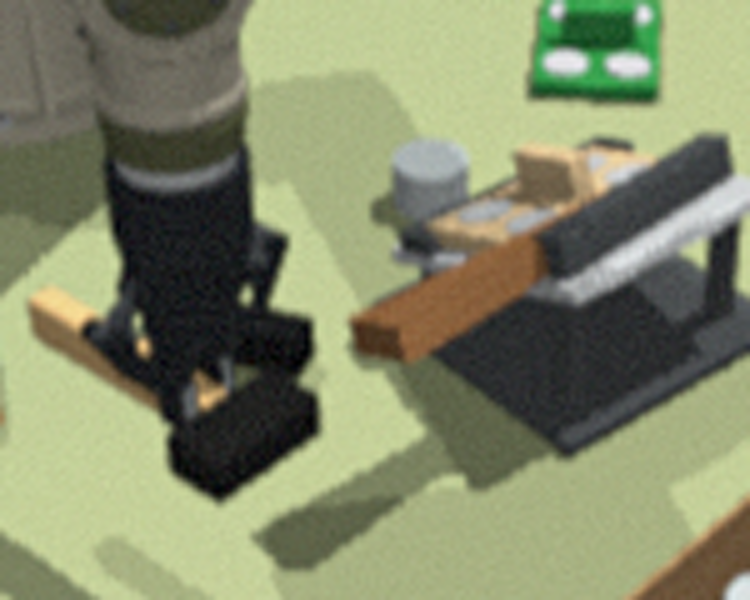

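View pics/t8c.png

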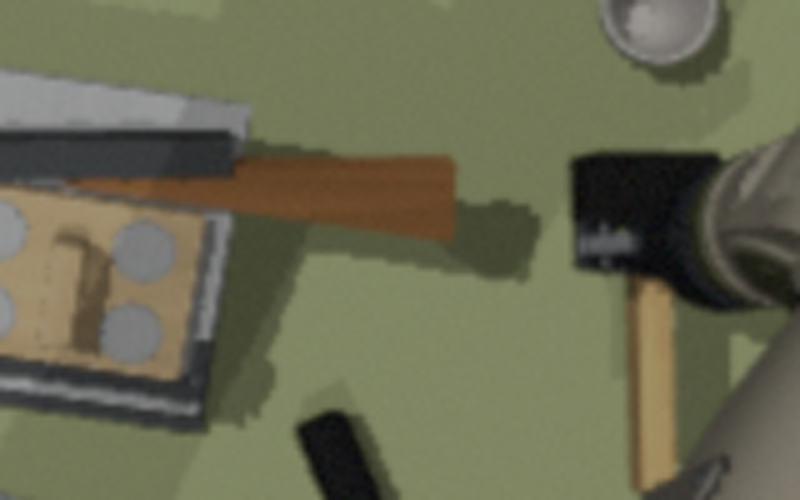

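```bash
python3 - <<'E'
from h import *
S=load('scene');L=load('top')
B=BO+BR@np.array([.076,-.215,.014]);print(B,pix(S,B),pix(L,B))
# mallet face estimate
s=env.get_state();R=toolR(s);f_=s['tcp_pos']+R[:,2]*.0335+R[:,1]*.04+np.array([0,0,.009]);print(f_,pix(S,f_),pix(L,f_), R[:,2])
c=[pix(S,B+BR@(np.array([a,0,b]))) for a in(-.0225,.0225) for b in(-.012,.012)];print((np.array(c)-[220,170])*5)
c=[pix(S,f_+R[:,2]*a+np.array([0,0,b])) for a in(-.021,.021) for b in(-.015,.015)];print((np.array(c)-[220,170])*5)
d=pix(L,f_),(pix(L,f_)-[300,140])*5;print(d)
E
```

```text
[ 0.5765 -0.1722  0.1241] [294.452  238.0938] [391.415  179.4685]
[ 0.578  -0.2383  0.1261] [278.0788 248.5441] [414.8217 179.3302] [0.9996 0.0295 0.0002]
[[355.1296 352.4984]
 [345.4261 315.3259]
 [399.6861 366.1669]
 [389.97   328.0331]]
[[265.1127 398.0625]
 [262.3801 356.2256]
 [318.54   429.3879]
 [316.4878 387.2072]]
(array([414.8217, 179.3302]), array([574.1086, 196.6509]))
```

servo_tool(increments=[{"offset": [0.1, 3.5, 0], "yaw": 0}, {"offset": [0.2, 5.5, 0], "yaw": 0}, {"offset": [0.2, 6.8, 0], "yaw": 0}, {"offset": [0.2, 8.2, 0], "yaw": 0}, {"offset": [0.2, 9.6, 0], "yaw": 0}, {"offset": [0.2, 9.8, 0], "yaw": 0}, {"offset": [0.2, 7.5, 0], "yaw": 0}, {"offset": [0.2, 5, 0], "yaw": 0}])

```text
clock: 16.8
tcp_pos: [0.5446, -0.2274, 0.1157]
orientation: [0.707, -0.011, 0.707, 0.012]
wrist_force: [0.5, -0.0, -3.3]
finger_gap: 0.0181
```

```bash
cat >> h.py <<'E'
def butt(fn=None):
    grab('top',fn);L=load('top');p=L['p'].astype(int);r=p[...,0]-p[...,2]
    for v in (174,178,182,185):
        row=r[v,335:420]; i=np.nonzero(row>40)[0]; k=i.max(); print(v,335+k,row[k-1:k+3], end=' ; ')
    q=L['p'][:,:,::-1]; print()
    if fn: cv2.imwrite('pics/c'+fn,cv2.resize(q[140:240,300:460],None,fx=5,fy=5,interpolation=cv2.INTER_CUBIC))
E
python3 - <<'E'
from h import *
go([.5435,-.2135,.115],91.7)
butt('t9.png')
E
```

```text
clk 16.80 tcp [ 0.5446 -0.2274  0.1157] ydir 91.90 F [ 0.5062 -0.0062 -3.3303] gap 0.0181 j6 -0.57 -> off [ 0.073   1.3956 -0.062 ] yaw 0.20412988302857116
174 379 [62 58 40 29] ; 178 379 [61 58 33 28] ; 182 379 [60 56 30 17] ; 185 379 [61 52 30 18] ;
```

View pics/ct9.png

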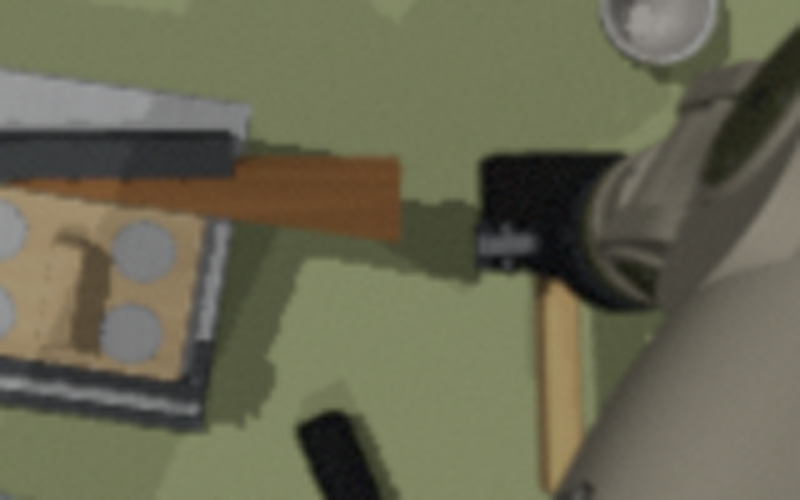

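servo_tool(increments=[{"offset": [0, 2.5, 0], "yaw": 0}, {"offset": [0, 4.2, 0], "yaw": 0}, {"offset": [0, 5.2, 0], "yaw": 0}, {"offset": [0, 6.2, 0], "yaw": 0}, {"offset": [0, 6.8, 0], "yaw": 0}, {"offset": [0, 6.8, 0], "yaw": 0}, {"offset": [0, 5.5, 0], "yaw": 0}, {"offset": [0, 4, 0], "yaw": 0}])

```text
clock: 17.65
tcp_pos: [0.5432, -0.1889, 0.1156]
orientation: [0.707, -0.011, 0.707, 0.011]
wrist_force: [0.5, -0.6, -5.0]
finger_gap: 0.0182
```

```bash
python3 - <<'E'
from h import *
go([.5435,-.2135,.115],91.7)
butt('t10.png');grab('wrist','w10.png')
E
```

```text
clk 17.65 tcp [ 0.5432 -0.1889  0.1156] ydir 91.82 F [ 0.5008 -0.6451 -5.0287] gap 0.0182 j6 -0.51 -> off [ 0.0586 -2.4629 -0.0476] yaw 0.12189062527174599
174 372 [60 54 34 28] ; 178 372 [62 51 34 28] ; 182 372 [59 51 29 17] ; 185 372 [59 47 25 18] ;
```

View pics/ct10.png

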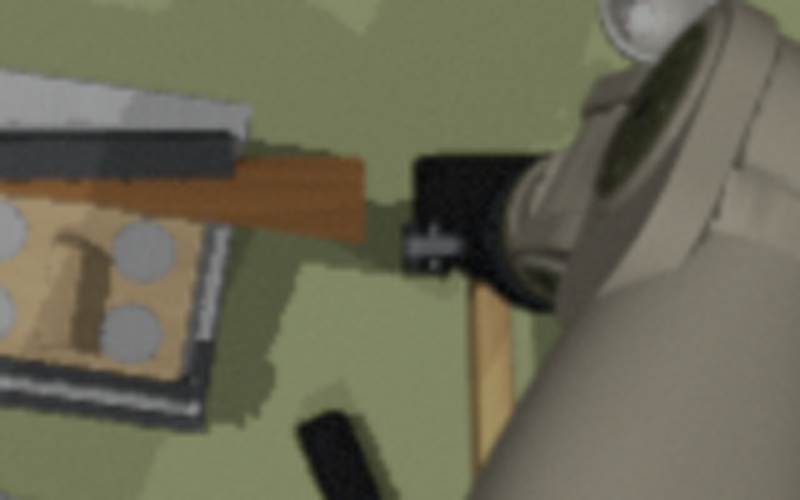

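View pics/w10.png

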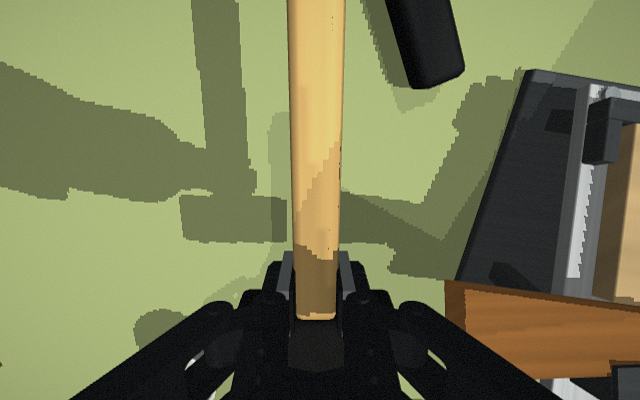

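servo_tool(increments=[{"offset": [0, 1.5, 0], "yaw": 0}, {"offset": [0, 2.4, 0], "yaw": 0}, {"offset": [0, 2.8, 0], "yaw": 0}, {"offset": [0, 3.1, 0], "yaw": 0}, {"offset": [0, 3.4, 0], "yaw": 0}, {"offset": [0, 3.6, 0], "yaw": 0}, {"offset": [0, 3.7, 0], "yaw": 0}, {"offset": [0, 3.8, 0], "yaw": 0}])

```text
clock: 18.55
tcp_pos: [0.5416, -0.1504, 0.1152]
orientation: [0.707, -0.011, 0.707, 0.011]
wrist_force: [-1.1, -2.9, -6.0]
finger_gap: 0.0177
```

servo_tool(increments=[{"offset": [0, 0.05, 0], "yaw": 0}, {"offset": [0, 0.1, 0], "yaw": 0}, {"offset": [0, 0.15, 0], "yaw": 0}, {"offset": [0, 0.2, 0], "yaw": 0}, {"offset": [0, 0.25, 0], "yaw": 0}, {"offset": [0, 0.3, 0], "yaw": 0}, {"offset": [0, 0.35, 0], "yaw": 0}, {"offset": [0, 0.4, 0], "yaw": 0}])

```text
clock: 19.35
tcp_pos: [0.5416, -0.1463, 0.1153]
orientation: [0.707, -0.011, 0.707, 0.011]
wrist_force: [-1.0, -3.5, -6.9]
finger_gap: 0.018
```

servo_tool(increments=[{"offset": [0, -0.8, 0], "yaw": 0}, {"offset": [0, -1.5, 0], "yaw": 0}, {"offset": [0, -0.8, 0], "yaw": 0}, {"offset": [0, -0.2, 0], "yaw": 0}, {"offset": [0, 0.1, 0], "yaw": 0}, {"offset": [0, 0.25, 0], "yaw": 0}, {"offset": [0, 0.4, 0], "yaw": 0}, {"offset": [0, 0.5, 0], "yaw": 0}])

```text
clock: 20.15
tcp_pos: [0.5413, -0.1451, 0.1158]
orientation: [0.707, -0.013, 0.707, 0.007]
wrist_force: [-2.4, -15.9, -6.1]
finger_gap: 0.0183
```

servo_tool(increments=[{"offset": [0, -0.8, 0], "yaw": 0}, {"offset": [0, -1.5, 0], "yaw": 0}, {"offset": [0, -0.9, 0], "yaw": 0}, {"offset": [0, -0.5, 0], "yaw": 0}, {"offset": [0, -0.2, 0], "yaw": 0}, {"offset": [0, 0, 0], "yaw": 0}, {"offset": [0, 0.15, 0], "yaw": 0}, {"offset": [0, 0.25, 0], "yaw": 0}])

```text
clock: 20.95
tcp_pos: [0.5411, -0.1445, 0.1159]
orientation: [0.707, -0.014, 0.708, 0.005]
wrist_force: [-4.0, -21.4, -6.3]
finger_gap: 0.018
```

servo_tool(increments=[{"offset": [0, -0.8, 0], "yaw": 0}, {"offset": [0, -1.6, 0], "yaw": 0}, {"offset": [0, -1.0, 0], "yaw": 0}, {"offset": [0, -0.6, 0], "yaw": 0}, {"offset": [0, -0.3, 0], "yaw": 0}, {"offset": [0, -0.1, 0], "yaw": 0}, {"offset": [0, 0.05, 0], "yaw": 0}, {"offset": [0, 0.1, 0], "yaw": 0}])

```text
clock: 21.75
tcp_pos: [0.5411, -0.1442, 0.116]
orientation: [0.706, -0.014, 0.708, 0.004]
wrist_force: [-4.0, -23.9, -6.0]
finger_gap: 0.018
```

servo_tool(increments=[{"offset": [0, -0.6, 0], "yaw": 0}, {"offset": [0, -1.5, 0], "yaw": 0}, {"offset": [0, -3, 0], "yaw": 0}, {"offset": [0, -5, 0], "yaw": 0}, {"offset": [0, -8, 0], "yaw": 0}, {"offset": [0, -12, 0], "yaw": 0}, {"offset": [0, -16, 0], "yaw": 1}, {"offset": [0, -20, 0], "yaw": 2}])

```text
clock: 22.55
tcp_pos: [0.5475, -0.3392, 0.1152]
orientation: [0.707, 0.002, 0.707, -0.001]
wrist_force: [0.3, -0.3, -4.2]
finger_gap: 0.0179
```

```bash
python3 - <<'E'
from h import *
go([.5555,-.389,.02],86.6)
butt('t11.png');grab('scene','s11.png')
q=load('scene')['p'][:,:,::-1]
cv2.imwrite('pics/s11c.png',cv2.resize(q[170:290,220:370],None,fx=5,fy=5,interpolation=cv2.INTER_CUBIC))
E
```

```text
clk 22.55 tcp [ 0.5475 -0.3392  0.1152] ydir 89.77 F [ 0.2544 -0.2871 -4.1768] gap 0.0179 j6 -0.68 -> off [ 9.5184 -4.9813  0.8215] yaw 3.1691553852681125
174 367 [61 59 33 27] ; 178 367 [61 50 30 27] ; 182 367 [59 51 29 19] ; 185 367 [61 53 28 18] ;
```

View pics/ct11.png

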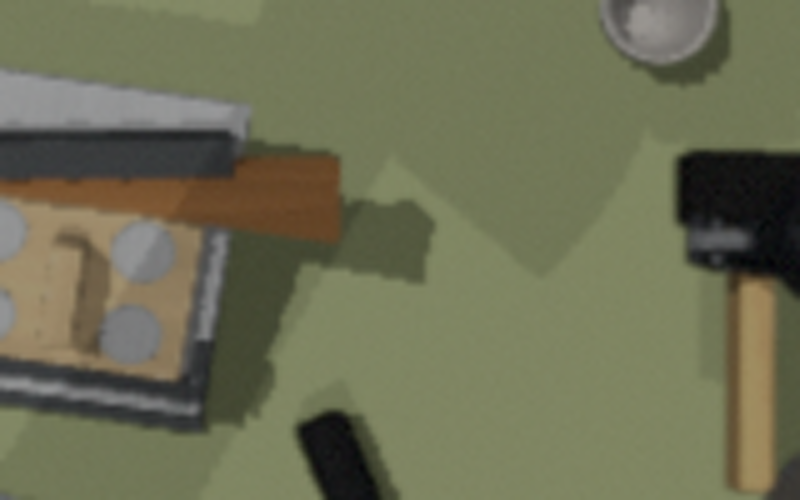

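View pics/s11c.png

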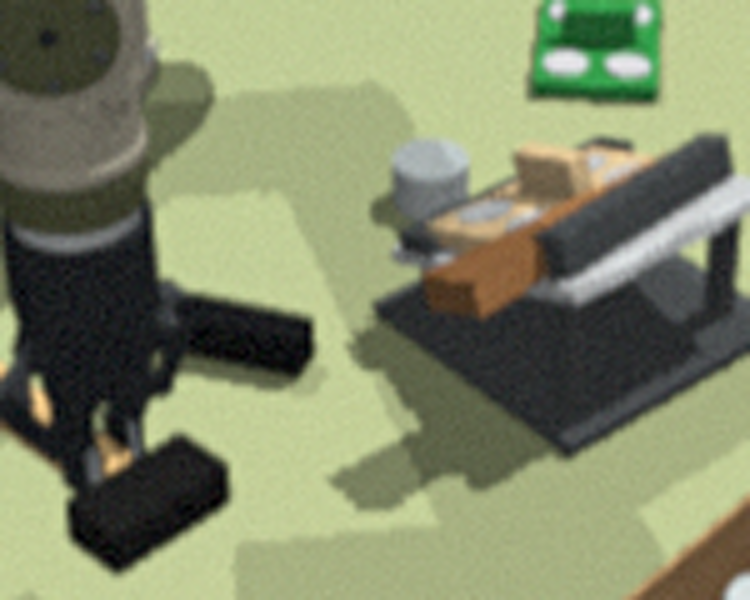

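servo_tool(increments=[{"offset": [0, -2.5, 0.4], "yaw": 1}, {"offset": [0, -5, 0.8], "yaw": 2}, {"offset": [2, -5, 0.8], "yaw": 3.2}, {"offset": [5, -5, 0.8], "yaw": 3.2}, {"offset": [7.5, -5, 0.8], "yaw": 3.2}, {"offset": [9, -5, 0.8], "yaw": 3.2}, {"offset": [9.5, -5, 0.8], "yaw": 3.2}, {"offset": [9.8, -5, 0.8], "yaw": 3.2}])

```text
clock: 23.45
tcp_pos: [0.5553, -0.3876, 0.0172]
orientation: [0.707, 0.021, 0.707, -0.021]
wrist_force: [0.3, 0.5, -3.8]
finger_gap: 0.0177
```

servo_tool(increments=[{"offset": [0.2, 0, 0], "yaw": 0}, {"offset": [0.4, 0, 0], "yaw": 0}, {"offset": [0.6, 0, 0], "yaw": 0}, {"offset": [0.75, 0, 0], "yaw": 0}, {"offset": [0.85, 0, 0], "yaw": 0}, {"offset": [0.95, 0, 0], "yaw": 0}, {"offset": [1.05, 0, 0], "yaw": 0}, {"offset": [1.1, 0, 0], "yaw": 0}])

```text
clock: 24.25
tcp_pos: [0.5551, -0.3877, 0.0062]
orientation: [0.707, 0.021, 0.707, -0.021]
wrist_force: [0.5, -0.4, -2.7]
finger_gap: 0.0177
```

servo_tool(increments=[{"offset": [0.05, 0, 0], "yaw": 0}, {"offset": [0.1, 0, 0], "yaw": 0}, {"offset": [0.12, 0, 0], "yaw": 0}, {"offset": [0.12, 0, 0], "yaw": 0}, {"offset": [0.12, 0, 0], "yaw": 0}, {"offset": [0.12, 0, 0], "yaw": 0}, {"offset": [0.12, 0, 0], "yaw": 0}, {"offset": [0.12, 0, 0], "yaw": 0}])

```text
clock: 25.05
tcp_pos: [0.5551, -0.3878, 0.0061]
orientation: [0.707, 0.021, 0.707, -0.021]
wrist_force: [-4.0, 2.9, 5.7]
finger_gap: 0.018
```

servo_tool(increments=[{"offset": [0, 0, 0], "yaw": 0}, {"offset": [0, 0, 0], "yaw": 0}, {"offset": [0, 0, 0], "yaw": 0}, {"offset": [0, 0, 0], "yaw": 0}, {"offset": [0, 0, 0], "yaw": 0}, {"offset": [0, 0, 0], "yaw": 0}, {"offset": [0, 0, 0], "yaw": 0}, {"offset": [0, 0, 0], "yaw": 0}], claw=0.6, force=20)

```text
clock: 25.85
tcp_pos: [0.5551, -0.3878, 0.0051]
orientation: [0.707, 0.021, 0.707, -0.021]
wrist_force: [0.3, -0.4, 0.4]
finger_gap: 0.0512
```

servo_tool(increments=[{"offset": [-1, 0, 0], "yaw": 0}, {"offset": [-4, 0, 0], "yaw": 0}, {"offset": [-8, 0, 0], "yaw": 0}, {"offset": [-12, 0, 0], "yaw": 0}, {"offset": [-16, 0, 0], "yaw": 0}, {"offset": [-20, -4, 0], "yaw": 0}, {"offset": [-22, -8, 0], "yaw": 0}, {"offset": [-22, -12, 0], "yaw": 0}])

```text
clock: 26.65
tcp_pos: [0.5492, -0.5097, 0.2324]
orientation: [0.709, 0.018, 0.704, -0.024]
wrist_force: [2.5, -0.6, 0.3]
finger_gap: 0.051
```

```bash
python3 - <<'E'
from h import *
go([.5555,-.389,.02],86.6)
butt('t12.png');grab('scene','s12.png')
E
```

```text
clk 26.65 tcp [ 0.5492 -0.5097  0.2324] ydir 86.62 F [ 2.4803 -0.609   0.3041] gap 0.0510 j6 -0.80 -> off [21.1512 12.2466 -0.2315] yaw 0.018139421782748855
174 367 [67 57 34 27] ; 178 367 [58 51 32 26] ; 182 367 [61 52 27 20] ; 185 367 [60 49 30 17] ;
```

View pics/t12.png

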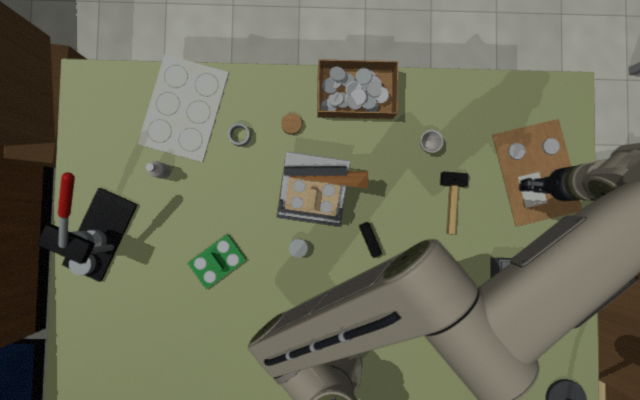

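View pics/s12.png

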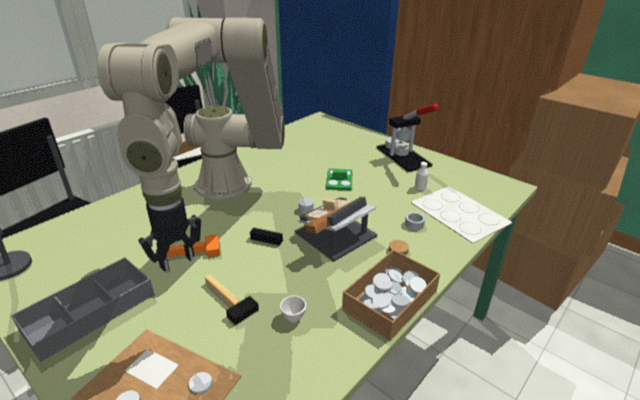

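```bash
python3 - <<'E'
from h import *
L=load('top');p=L['p'].astype(int);C=cloud(L)
for u in (296,305,322,332):
    col=p[195:222,u,0]-p[195:222,u,2]; k=np.nonzero(col>20)[0]; v=195+k.max()+.5; print(u,v,onbed(L,np.array([float(u)]),np.array([v]),.014)*1000)
m=np.zeros((400,640),bool);m[186:208,292:303]=1;print('board top h',np.median(inbed(C[m]),0)*1000)
env.hand_in();print(env.get_state()['clock'])
E
```

```text
296 221.5 [[-91.8146  36.1266  14.    ]]
305 211.5 [[-56.8177  14.1413  14.    ]]
322 214.5 [[-58.3401 -36.4061  14.    ]]
332 215.5 [[-56.8908 -65.8056  14.    ]]
board top h [-14.0767  43.3257  15.4036]
the job is handed in; nothing more can be done
the job is handed in; nothing more can be done
```

The board is clamped on the stand and the mallet is back on the table, and I handed the job in at about 27 s of the 58 s allowed.

- **Board placing:** On the first try the board's upper edge caught on the rail. It pressed there with about 40 N, as read at the wrist, and ended up lying across the rail. I gripped it again, moved it down to the ledge and let go. It then lay flat between the lugs and against the ledge.
- **Wedge:** I gave it six separate mallet blows, with the mallet drawn back each time, and it moved in about 68 mm in total. In the last three blows the force built up from 16 to 21 to 24 N, and the final blow moved it only about 0.3 mm. I stopped there, well under the 80 N crush limit.
- **Mallet:** It lies flat within a few mm of where it started.

**Last checks:**
- The wedge butt had not moved since the last blow.
- The board's top sits about 15 mm above the bed; 14 mm is nominal and the depth readings are noisy.
- The board's low edge measured within about 1.6 mm of the ledge line at three of four points.
- The fourth reading, −92 mm, is off the bed and is an outlier, because the colour mask picked up something else.
- The other things on the table look unmoved in the last pictures; I did not measure them again.

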